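# Ballast a race-car corner rig from the sash-fronted cage

### The job

Raise the orange-handled sash of the ballast cage far enough that it stays up by itself when you let go, then reach in under it and take out the one ballast block whose weight sinks the sprung platform of the corner rig until its red pointer is level with the green flag. Set that block down gently, flat in the platform's black-rimmed tray, without dropping it; leave the other two blocks in the cage, the sash up, the flag as it is set, and the can, parts case, driver rack and blue battery pack where they stand.

Things in the scene. Friction and masses are not known exactly. Their poses are not given: they have to be found in the camera images.
- cage: Fixed cage 220 deep (x) x 420 wide (y) x 235 mm high, clear sides, wire roof and back; front guide posts rise to 484. Origin: centre of underside; x points from the sash front (robot side) to the back. Floor 8 mm above the table: three ballast blocks side by side near the front (88 mm apart, long sides about along x), battery pack behind them. Sash plane at x = -100.
- sash (a joint): Height in m by which the upright clear sash is raised: 0 shut, 0.24 top stop (lower edge then 249 mm above the table). 0.6 kg, counterbalanced more and more as it rises: let go below 0.155 it may slide shut, above 0.16 friction holds it. Lifting takes 7 to 11 N. A counterweight lever on the outside of the left wall (+y) swings back as it rises.
- sash_grip (a point): Centre of the sash's orange upright pull bar, 14 wide (y), 30 deep (x), 84 mm high; axes as the cage's. 53 mm in front of the sash plane, 31 mm free behind the bar except for stand-offs near its top and bottom. 104 mm above the table when shut; rises with the sash.
- alu_mid (a point): Centre of the silver aluminium ballast block, 90 x 26 x 32 mm (x, y, z), 200 g; its x axis is its long side.
- dark_mid (a point): Centre of the dark steel ballast block, 60 x 26 x 32 mm (x, y, z), 390 g; its x axis is its long side.
- brass_mid (a point): Centre of the brass ballast block, 82 x 26 x 32 mm (x, y, z), 580 g; its x axis is its long side.
- platform (a joint): How far the rig's sprung platform (which carries a clamped wheel) has sunk, m: 0 unloaded, as it starts; 0.085 bottom stop. It sinks 1 mm per 14.3 g of load (140 N/m), damped.
- flag (a joint): Setting of the green flag, m: the depth the platform must sink for the red pointer to be level with the flag's middle. Set differently each time (0.012 to 0.044); the flag stays where it is put, do not touch it.
- flag_mid (a point): Middle of the green flag, 18 mm high and 40 wide, on the white upright at the rig's far end.
- pointer (a point): The red pointer on the platform, a bar 3 mm thick beside the flag, 145 mm above the table at platform 0; sinks with the platform. Level with the flag means within 9 mm of its middle.
- tray (a point): Centre of the tray floor on the platform, sinks with it (125 mm above the table at platform 0). Inside 118 long (x) x 104 wide (y) mm, black rim 8 high. x points away from the robot, to the clamped wheel (61 mm high, from 62 mm beyond the tray's centre). White upright with the flag at the far end, to 168 mm above the table.
- can: Bystander: red spray can, diameter 58, 180 mm tall, standing between cage and rig. Origin: centre of its base.
- case: Bystander: clear parts case, 80 x 110 x 34 mm, lying left in front of the cage. Origin: centre of its base.
- rack: Bystander: black rack with upright drivers, 110 x 70 mm, 160 tall, beyond the rig. Origin: centre of its base.
- pack: Bystander: blue battery pack 46 x 138 x 25 mm (x, y, z) in the back of the cage. Origin: centre of its base.

How it is judged:
By the outcome, as a careful person would: the job done as asked, in the order asked, and still so for the second after the job is handed in, with the robot touching nothing.
It also fails if it takes over 64 s, if anything falls off the work surface, if the arm or the gripper's body presses on something with over 40 N, if the wrist force passes 120 N, or if a joint passes its speed limit or range.

### The arm

A 7-joint arm with a two-finger parallel gripper is mounted at the origin on the work surface. World frame = base frame: x ahead of the robot, y to its left, z up, the work surface at z = 0. Lengths are in m, angles in rad, forces in N, time in s.
With the tool pointing down it reaches from about 0.4 to 0.875 m from the base axis. Payload 19.3 kg.
Tool frame: the origin (TCP) lies at the very end of the fingers, on their centre line; the grasp point (between the pads) lies 19 mm behind it; x points along the fingers, y is the direction in which the jaws open and shut, and the axes are right-handed (so a half turn about x gives the same grasp; the last joint's range is limited). The gripper opens to 85 mm and grips with 20 to 120 N. Pads are 22 mm wide; open, the fingers measure 114 mm over their backs; the gripper's body (76 mm by 85 mm) begins 54 mm behind the grasp point. The pads swing forward as they close: fully open they stand 13 mm farther back than shut.
Start: joints at [1.261, 0.521, -0.036, 1.599, 0.021, 1.021, -0.113], TCP at [0.148, -0.607, 0.192] pointing down, gripper open.
Joint ranges: [-2.91, 2.91], [-0.3, 2.13], [-1.5, 1.42], [0.17, 2.43], [-1.26, 4.41], [0.16, 1.93], [-2.52, 2.52]. Speed limits (rad/s): [1.89, 1.89, 2.39, 2.39, 3.01, 3.01, 3.01].

### API

Orientations are given as [roll, pitch, yaw] about the fixed x, y, z axes, in that order (R = Rz(yaw) Ry(pitch) Rx(roll)).
In Python, from workcell import bot, grab_frame, job_done gives the robot as it stands.
- The arm moves only by the shell command python3 -m pendant 'ROWS' [OPENING] [FORCE]. ROWS is JSON, a list of rows, each a list of 4 numbers: the shift along the tool's x, y, z in mm, then the turn about the tool's x in degrees. A call has 1 to 12 rows; each row shifts and turns the commanded pose from where the row before left it, along the tool's axes as they then stand; what a row does not reach is not made up. A row lasts 1/8 s, in which the tool goes at most 62.5 mm and 10.7 degrees, less where a joint would pass 70% of its speed; a pose out of reach is approached as far as the arm can. A call is refused whole if a number of a shift passes 62.5 or a number of a turn 10.7, either way. A call with a gripper value outside its range is refused whole. OPENING is the opening, from -1 (shut) to 1 (fully open), set as the call begins (- or left out, the last holds). The fingers move at their own pace and stop on an object; FORCE is the grip in N (left out, the last holds). Time passes only in rows, so rows that do not move let the fingers close. It gives the time, the measured TCP pose, the force and the opening at its end, in the units of the state.
- bot.observe(): the state, without advancing time (a new reading comes with each control period).
- grab_frame(name): name is "side" or "top" or "wrist"; returns a dict with "img" (480x640x3 uint8, red, green, blue), "fovy" (degrees; the focal length in pixels is half the picture's height over the tangent of half this angle, whatever the lens; pixels are square), "cx", "cy" (the principal point, pixels), "R" (3x3) and "t" (3): a world point X has camera coordinates R X + t. Camera axes: x right, y down, z forward; pixel columns grow to the right and rows downward; lengths in m; the calibration is good to about 2 mm. A picture is of the moment at which its call begins. There is no depth.
- job_done(): hands the job in, once; it reports no verdict.
The state is a dict: "clock": time; "qpos": joint angles; "qd": joint speeds; "joint_efforts": joint torques, N m; "position": TCP position; "tool_rot": TCP orientation; "force": force on the tool from outside, world axes, zero at the start; "moment": the same for the moment, N m; "grip_width": finger opening in m.
Only numpy, scipy, OpenCV 4.12 (cv2) and the standard library are available. Lean on these libraries where they do the work, as an engineer would, in place of code of your own. Each camera call takes 0.05 s, during which the arm holds its last target.

## Working session

There is one attempt and no reset: what is moved stays moved. The work goes in short steps, Python scripts to look and compute and a shell command to move; the robot and the scene stay as the last step left them, time stands still between calls to the robot, and variables do not carry over. Pictures are saved under pics/ and viewed, and the job is handed in when it is done.

```bash
ls; mkdir -p pics
python3 - <<'E'
from workcell import bot, grab_frame
import cv2
for n in ["side","top","wrist"]:
    f=grab_frame(n); cv2.imwrite(f"pics/{n}0.png",f["img"][:,:,::-1]); print(n,f["fovy"],f["cx"],f["cy"],f["R"],f["t"])
print(bot.observe())
E
```

```text
pics
side 45.51196386775014 319.4295644575695 237.29499719023775 [[-0.67625308  0.7366632   0.00301726]
 [ 0.65640788  0.60442812 -0.45143697]
 [-0.33438072 -0.30330509 -0.89229791]] [ 0.37046619 -0.26977816  1.45280273]
top 43.01757558195315 326.9605517746259 242.18808899577678 [[ 1.40014393e-04 -9.99996673e-01 -2.57569683e-03]
 [-9.94055663e-01  1.41242089e-04 -1.08872953e-01]
 [ 1.08872954e-01  2.57562980e-03 -9.94052336e-01]] [-0.05248298  0.5251286   1.49706495]
wrist 59.05731035071722 317.92922721880495 240.83874013414277 [[ 0.2379667  -0.97127221 -0.00146462]
 [-0.92738562 -0.2276619   0.29686019]
 [-0.28866549 -0.06928457 -0.95491983]] [-0.62412436 -0.0387058   0.37930882]
{'clock': 0.15, 'qpos': array([ 1.26080988,  0.5218613 , -0.03631667,  1.59983434,  0.02121699,
        1.02109189, -0.11274036]), 'qd': array([ 9.99246371e-05, -1.04064923e-03,  2.52921563e-04, -3.22882398e-03,
        2.26216350e-05, -1.73277563e-03, -7.31423735e-04]), 'joint_efforts': array([ 2.97623510e-04, -9.27385926e+01,  1.98015243e+00, -3.70058048e+01,
        1.79804920e-02,  6.24004751e-03,  8.03884609e-05]), 'position': array([ 0.1483324 , -0.60687468,  0.19168323]), 'tool_rot': array([-1.48120801,  1.5699868 ,  1.90021719]), 'force': array([ 0.09776036,  0.86120936, -0.48825157]), 'moment': array([-0.00889421, -0.0166907 , -0.01645509]), 'grip_width': 0.08522981088567227}
```

View pics/side0.png

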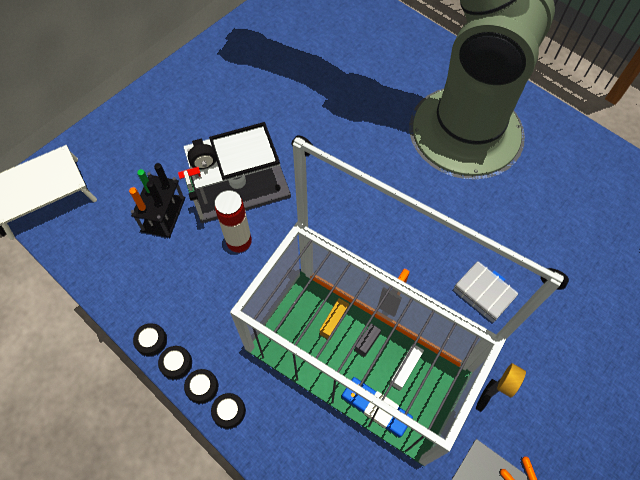

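View pics/top0.png

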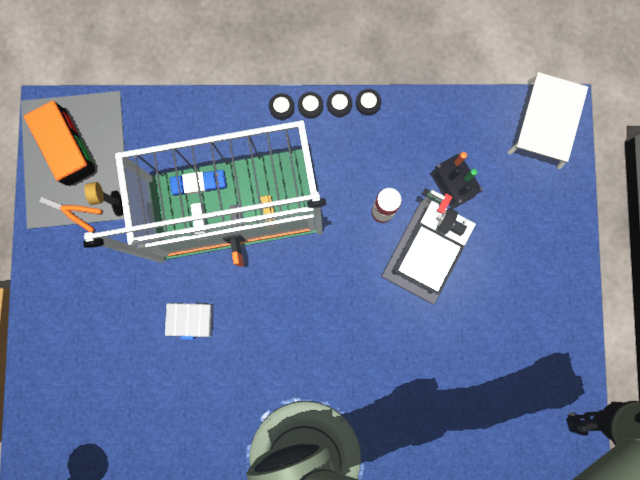

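View pics/wrist0.png

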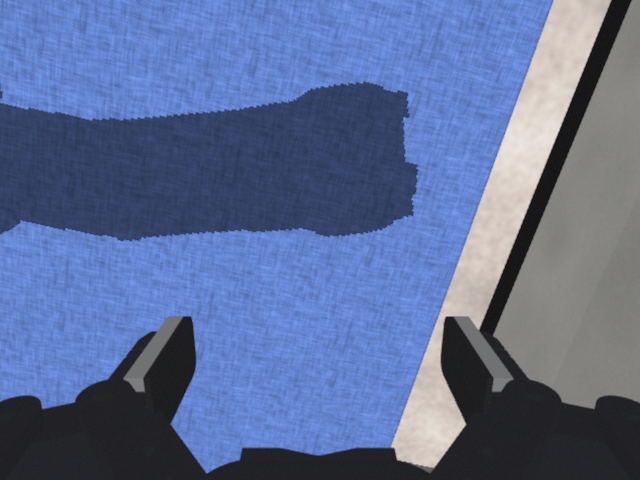

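Run:
```python
import cv2
s=cv2.imread("pics/side0.png");t=cv2.imread("pics/top0.png")
cv2.imwrite("pics/s_cage.png",cv2.resize(s[120:470,220:580],None,fx=2,fy=1.7,interpolation=2)[:600])
cv2.imwrite("pics/s_rig.png",cv2.resize(s[110:260,120:310],None,fx=4,fy=4,interpolation=2))
cv2.imwrite("pics/t_cage.png",cv2.resize(t[110:280,70:340],None,fx=2.9,fy=2.9,interpolation=2))
cv2.imwrite("pics/t_rig.png",cv2.resize(t[145:310,360:490],None,fx=3.6,fy=3.6,interpolation=2))
```

```text
(no output)
```

View pics/s_cage.png

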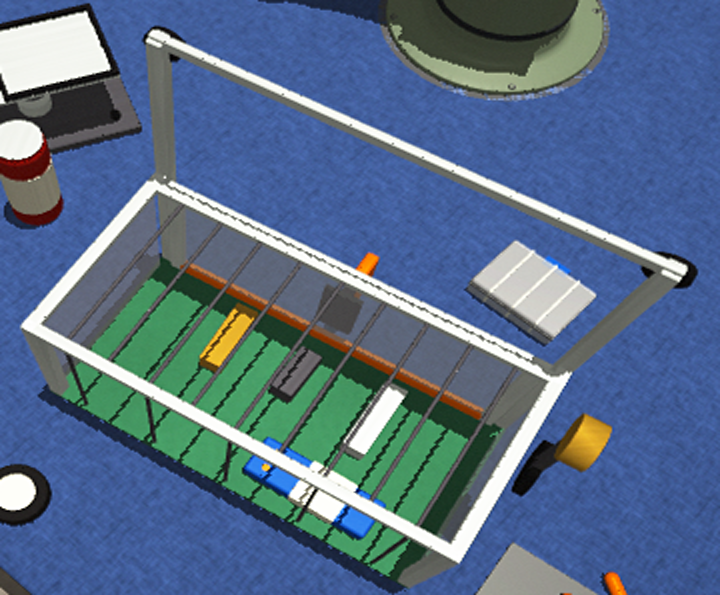

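View pics/s_rig.png

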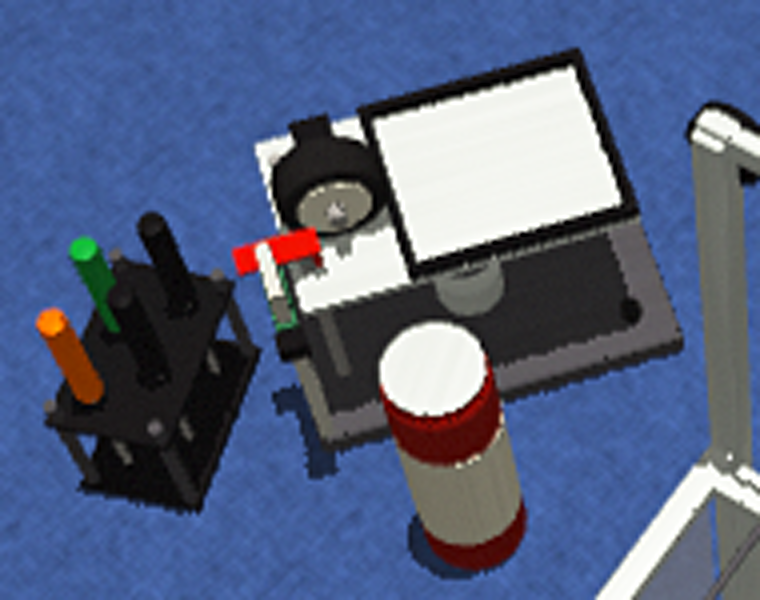

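View pics/t_cage.png

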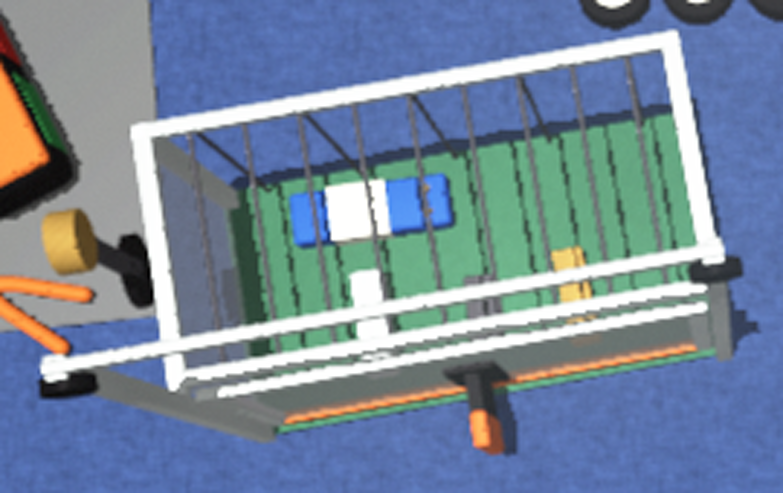

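View pics/t_rig.png

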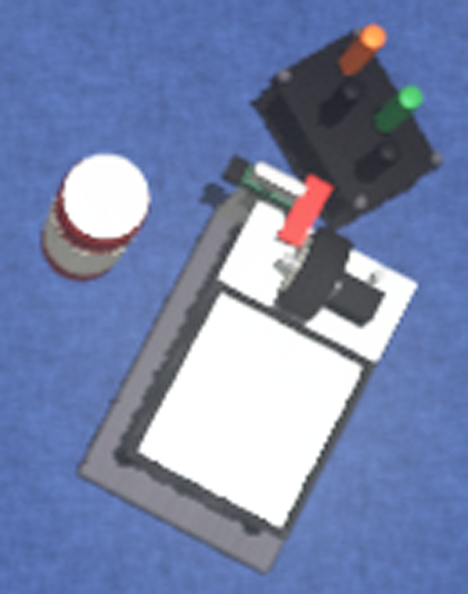

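```bash
cat > h.py <<'E'
import numpy as np, cv2
from workcell import bot, grab_frame
from scipy.spatial.transform import Rotation as Rn
def f_of(f): return f["img"].shape[0]/2/np.tan(np.radians(f["fovy"])/2)
def ray(f,u,v):
    d=np.array([(u-f["cx"])/f_of(f),(v-f["cy"])/f_of(f),1.]); R=np.array(f["R"]);t=np.array(f["t"])
    return -R.T@t, R.T@d
def onz(f,u,v,z):
    o,d=ray(f,u,v); return o+d*(z-o[2])/d[2]
def two(fa,pa,fb,pb):
    (o1,d1),(o2,d2)=ray(fa,*pa),ray(fb,*pb)
    s=np.linalg.lstsq(np.c_[d1,-d2],o2-o1,rcond=None)[0]
    a,b=o1+d1*s[0],o2+d2*s[1]; return (a+b)/2,np.linalg.norm(a-b)
def proj(f,X):
    c=np.array(f["R"])@X+np.array(f["t"]); return np.array([f["cx"],f["cy"]])+f_of(f)*c[:2]/c[2]
def tool():
    s=bot.observe(); return s["position"],Rn.from_euler("xyz",s["tool_rot"]).as_matrix(),s
def blobs(img,lo,hi,amin=15):
    h=cv2.cvtColor(img,cv2.COLOR_RGB2HSV); m=cv2.inRange(h,np.array(lo),np.array(hi))
    n,l,st,c=cv2.connectedComponentsWithStats(m)
    return m,[(st[i,4],c[i].round(1),st[i,:4]) for i in range(1,n) if st[i,4]>=amin]
E
python3 - <<'E'
from h import *
np.set_printoptions(precision=4,suppress=True)
S=grab_frame("side");T=grab_frame("top")
import pickle; pickle.dump((S,T),open("f0.pkl","wb"))
# block top pixels in side crop (2x,1.7y; off 220,120)
c=lambda x,y:(220+x/2,120+y/1.7)
print("cam",ray(S,0,0)[0],ray(T,0,0)[0])
for n,lo,hi in [("orange",(5,150,120),(16,255,255)),("brass",(17,120,100),(28,255,255)),("red",(0,200,200),(3,255,255))]:
  for nm,F in (("S",S),("T",T)): print(n,nm,blobs(F["img"],lo,hi)[1])
# roof back corners & front corners z=.235
for n,(u,v),z in [("roofBR",(237,312),.235),("roofBL",(440,447),.235),("roofFR",(300,230),.235),("roofFL",(500,344),.235),("postR",(299,141),.484),("postL",(562,277),.484)]:
  print(n,onz(S,u,v,z))
for n,u,v,z in [("roofBR",70+675/2.9,110+42/2.9,.235),("roofBL",70+143/2.9,110+135/2.9,.235)]:
  print("T",n,onz(T,u,v,z))
for n,x,y in [("brass",229,335),("dark",297,370),("alu",377,418)]: print(n,onz(S,*c(x,y),.04))
E
```

```text
cam [0.9134 0.3308 1.1734] [ 0.359  -0.0564  1.5452]
orange S [(np.int32(163), array([137. , 198.6]), array([129, 187,  16,  24], dtype=int32)), (np.int32(64), array([403.8, 274.7]), array([398, 269,  11,  13], dtype=int32)), (np.int32(94), array([322.5, 282.5]), array([313, 276,  20,  14], dtype=int32)), (np.int32(96), array([342.6, 294.4]), array([333, 287,  21,  15], dtype=int32)), (np.int32(98), array([363.7, 306.9]), array([354, 299,  21,  16], dtype=int32)), (np.int32(79), array([384.1, 319.8]), array([375, 313,  20,  14], dtype=int32)), (np.int32(104), array([406.1, 331.9]), array([396, 324,  22,  16], dtype=int32)), (np.int32(85), array([427.9, 345.8]), array([418, 339,  21,  14], dtype=int32)), (np.int32(17), array([431.3, 343.4]), array([424, 339,  16,  10], dtype=int32)), (np.int32(107), array([450.1, 358. ]), array([440, 350,  21,  16], dtype=int32)), (np.int32(144), array([528.7, 468. ]), array([522, 457,  15,  23], dtype=int32)), (np.int32(78), array([506.1, 474.5]), array([501, 469,  14,  11], dtype=int32))]
orange T [(np.int32(2567), array([ 55. , 140.3]), array([ 24,
[... 833 characters left out ...]
5,  12,   8], dtype=int32)), (np.int32(46), array([268. , 210.3]), array([263, 208,  11,   6], dtype=int32)), (np.int32(37), array([  0.6, 296. ]), array([  0, 289,   3,  19], dtype=int32))]
red S [(np.int32(70), array([193.1, 170.8]), array([187, 167,  13,   9], dtype=int32)), (np.int32(28), array([181. , 174.3]), array([179, 171,   5,   7], dtype=int32))]
red T []
roofBR [0.7643 0.0049 0.235 ]
roofBL [0.7036 0.396  0.235 ]
roofFR [ 0.5749 -0.0249  0.235 ]
roofFL [0.5042 0.3711 0.235 ]
postR [ 0.5581 -0.0334  0.484 ]
postL [0.4832 0.3689 0.484 ]
T roofBR [0.7644 0.0005 0.235 ]
T roofBL [0.6921 0.4039 0.235 ]
brass [0.6041 0.0939 0.04  ]
dark [0.5898 0.1743 0.04  ]
alu [0.58   0.2706 0.04  ]
```

```bash
python3 -m pendant '[[0,0,0,10],[0,0,0,0]]'
```

```text
clock: 0.5
position: [0.1485, -0.607, 0.192]
tool_rot: [-0.497, 1.57, 2.711]
force: [0.7, 0.3, -0.1]
grip_width: 0.0851
```

Run:
```python
from h import *
np.set_printoptions(precision=3,suppress=True)
p,R,s=tool();print(p,R,s["qpos"])
S,T=__import__("pickle").load(open("f0.pkl","rb"))
c=lambda x,y:(360+x/3.6,145+y/3.6)
for x,y in [(222,290),(368,365),(285,532),(137,450)]: print("traycorner",onz(T,*c(x,y),.133))
c=lambda x,y:(120+x/4,110+y/4)
for x,y in [(365,110),(578,60),(630,212),(412,270)]: print("traycornerS",onz(S,*c(x,y),.133))
W=grab_frame("wrist"); Rw=np.array(W["R"]);print("wrist cam in tool",R.T@(-Rw.T@np.array(W["t"])-p), R.T@Rw.T)
```

```text
[ 0.148 -0.607  0.192] [[-0.     0.066 -0.998]
 [ 0.    -0.998 -0.066]
 [-1.    -0.     0.   ]] [ 1.232  0.522  0.006  1.601 -0.003  1.019 -0.266]
traycorner [ 0.553 -0.274  0.133]
traycorner [ 0.504 -0.368  0.133]
traycorner [ 0.396 -0.312  0.133]
traycorner [ 0.449 -0.218  0.133]
traycornerS [ 0.503 -0.37   0.133]
traycornerS [ 0.398 -0.307  0.133]
traycornerS [ 0.452 -0.213  0.133]
traycornerS [ 0.558 -0.273  0.133]
wrist cam in tool [-0.181 -0.    -0.076] [[ 0.    -0.297  0.955]
 [ 1.     0.001 -0.   ]
 [-0.     0.955  0.297]]
```

```bash
python3 -m pendant '[[-60,0,0,0],[0,50,0,0],[0,50,0,0],[0,50,0,0],[0,50,0,0],[0,50,0,0],[0,50,0,0],[0,50,0,0]]'
python3 - <<'E'
from h import *
np.set_printoptions(precision=3,suppress=True)
p,R,s=tool();print(p,R,s["qpos"])
E
```

```text
clock: 1.55
position: [0.1566, -0.8878, 0.2497]
tool_rot: [2.439, 1.553, -0.664]
force: [-3.1, -1.6, 0.7]
grip_width: 0.0852
[ 0.157 -0.888  0.25 ] [[ 0.014  0.039 -0.999]
 [-0.011 -0.999 -0.039]
 [-1.     0.011 -0.013]] [ 1.301  1.147  0.288  0.27  -0.277  1.722 -0.156]
```

```bash
python3 -m pendant '[[0,60,0,0],[0,60,0,0],[0,60,0,0],[0,60,0,0],[0,0,0,0]]'
python3 - <<'E'
from h import *
np.set_printoptions(precision=3,suppress=True)
p,R,s=tool();print(p,R,s["qpos"])
E
```

```text
clock: 2.17
position: [0.165, -0.8952, 0.2155]
tool_rot: [0.406, 1.562, -2.631]
force: [0.9, 0.6, 0.7]
grip_width: 0.0851
[ 0.165 -0.895  0.216] [[-0.008  0.105 -0.994]
 [-0.004 -0.994 -0.105]
 [-1.     0.004  0.008]] [ 1.375  1.192 -0.553  0.204  0.53   1.772 -0.197]
```

```bash
python3 -m pendant '[[-50,-62,0,0],[-50,-62,0,0],[-50,-62,0,0],[-50,-62,0,0],[-50,0,0,0],[-50,0,0,0],[-50,0,0,0],[-50,0,0,0]]'
cat > st.py <<'E'
from h import *
np.set_printoptions(precision=3,suppress=True)
p,R,s=tool();print(p,np.hypot(p[0],p[1]),"q",s["qpos"]);print(R)
a=R[:,0];print("tilt deg",np.degrees(np.arccos(-a[2])))
E
python3 st.py
```

```text
clock: 3.18
position: [0.139, -0.7321, 0.4636]
tool_rot: [-1.43, 1.537, 1.793]
force: [-0.2, 0.2, -1.8]
grip_width: 0.0854
[ 0.139 -0.732  0.464] 0.7452139510147375 q [ 1.368  0.724 -0.209  0.57   0.14   1.89  -0.24 ]
[[-0.008  0.081 -0.997]
 [ 0.033 -0.996 -0.081]
 [-0.999 -0.034  0.005]]
tilt deg 1.954905461010506
```

```bash
python3 -m pendant '[[0,0,0,0],[0,0,0,0]]'; python3 st.py;  python3 -m pendant '[[-60,0,0,0],[-60,0,0,0],[-60,0,0,0],[-60,0,0,0],[0,0,0,0],[0,0,0,0]]'; python3 st.py
```

```text
clock: 3.42
position: [0.1404, -0.732, 0.4621]
tool_rot: [-1.408, 1.536, 1.816]
force: [-1.0, 0.2, -0.8]
grip_width: 0.0854
[ 0.14  -0.732  0.462] 0.7453308638611849 q [ 1.371  0.725 -0.225  0.572  0.152  1.889 -0.245]
[[-0.009  0.083 -0.997]
 [ 0.034 -0.996 -0.083]
 [-0.999 -0.035  0.006]]
tilt deg 2.0119442149452746
clock: 4.18
position: [0.1296, -0.6878, 0.5668]
tool_rot: [1.658, 1.518, -1.406]
force: [0.2, -0.2, -0.6]
grip_width: 0.0851
[ 0.13  -0.688  0.567] 0.6999230336875024 q [ 1.18   0.604  0.363  0.574 -0.221  1.932 -0.101]
[[ 0.009  0.077 -0.997]
 [-0.053 -0.996 -0.078]
 [-0.999  0.053 -0.005]]
tilt deg 3.051355593295099
```

```bash
python3 -m pendant '[[-60,30,0,0],[-60,30,0,0],[-60,30,0,0],[-60,30,0,0],[0,0,0,0]]'; python3 st.py;  python3 -m pendant '[[-60,0,0,0],[-60,0,0,0],[-60,0,0,0],[-60,0,0,0],[0,0,0,0]]'; python3 st.py
```

```text
clock: 4.8
position: [0.1231, -0.6899, 0.683]
tool_rot: [1.679, 1.291, -1.387]
force: [0.0, 0.3, 0.9]
grip_width: 0.0852
[ 0.123 -0.69   0.683] 0.7008021094959812 q [ 1.189  0.533  0.401  0.417 -0.25   1.933 -0.108]
[[ 0.05   0.068 -0.996]
 [-0.271 -0.959 -0.079]
 [-0.961  0.274 -0.03 ]]
tilt deg 16.025434361006994
clock: 5.42
position: [0.1027, -0.5771, 0.7963]
tool_rot: [1.68, 1.151, -1.386]
force: [-0.1, -0.3, -0.7]
grip_width: 0.0854
[ 0.103 -0.577  0.796] 0.5862102616227234 q [ 1.021  0.277  0.517  0.537 -0.191  1.933 -0.11 ]
[[ 0.075  0.06  -0.995]
 [-0.401 -0.912 -0.085]
 [-0.913  0.406 -0.044]]
tilt deg 24.07879651357431
```

```bash
cat > kin.py <<'E'
import numpy as np
from scipy.optimize import least_squares
from scipy.spatial.transform import Rotation as Rn
lo=np.array([-2.91,-.3,-1.5,.17,-1.26,.16,-2.52]);hi=np.array([2.91,2.13,1.42,2.43,4.41,1.93,2.52])
D=[([1.26081,.52186,-.03632,1.59983,.02122,1.02109,-.11274],[.14833,-.60687,.19168]),
([1.371,.725,-.225,.572,.152,1.889,-.245],[.1404,-.732,.4621]),
([1.375,1.192,-.553,.204,.53,1.772,-.197],[.165,-.8952,.2155]),
([1.18,.604,.363,.574,-.221,1.932,-.101],[.1296,-.6878,.5668]),
([1.189,.533,.401,.417,-.25,1.933,-.108],[.1231,-.6899,.683]),
([1.021,.277,.517,.537,-.191,1.933,-.11],[.1027,-.5771,.7963])]
def fk(q,P):
    az,h,L1,L2,L3,a,b,c,s1,s3,s5,s7=P
    T=Rn.from_euler("z",az+s1*q[0]); p=np.array([0,0,h]) 
    T=T*Rn.from_euler("y",q[1]); p=p+T.apply([a,0,L1])
    T=T*Rn.from_euler("z",s3*q[2])*Rn.from_euler("y",q[3]); p=p+T.apply([b,0,L2])
    T=T*Rn.from_euler("z",s5*q[4])*Rn.from_euler("y",q[5]); p=p+T.apply([c,0,0])
    T=T*Rn.from_euler("z",s7*q[6]); p=p+T.apply([0,0,L3])
    return p,T   # z of T = finger axis
if __name__=="__main__":
    import itertools
    best=None
    for s in itertools.product([1,-1],repeat=3):
      for az0 in [-2.6,-.07,1.2]:
        f=lambda P:np.concatenate([fk(q,[*P,*s,1])[0]-np.array(x) for q,x in D])
        r=least_squares(f,[az0,.35,.4,.4,.3,0,0,0])
        if best is None or r.cost<best[0]: best=(r.cost,s,r.x,abs(r.fun).max())
    print(best)
E
python3 kin.py
```

```text
(np.float64(0.00040039121075768306), (-1, -1, -1), array([-0.08030042,  0.29981657,  0.54652829,  0.42781823,  0.34389095,
        0.00573061,  0.0147432 ,  0.01923332]), np.float64(0.01212236347483639))
```

```bash
cat > kin2.py <<'E'
from kin import *
def fk(q,P,s=(-1,-1,-1,-1)):
    az=P[0];o=np.reshape(P[1:13],(4,3))
    T=Rn.from_euler("z",az+s[0]*q[0]); p=np.array([0,0,0.])+T.apply(o[0])
    T=T*Rn.from_euler("y",q[1]); p=p+T.apply(o[1])
    T=T*Rn.from_euler("z",s[1]*q[2])*Rn.from_euler("y",q[3]); p=p+T.apply(o[2])
    T=T*Rn.from_euler("z",s[2]*q[4])*Rn.from_euler("y",q[5]); p=p+T.apply([o[3][0],o[3][1],0])
    T=T*Rn.from_euler("z",s[3]*q[6]); p=p+T.apply([0,0,o[3][2]])
    return p,T
D2=[(D[0],[-1.481208,1.5699868,1.900217]),(D[1],[-1.408,1.536,1.816]),(D[2],[.406,1.562,-2.631]),(D[3],[1.658,1.518,-1.406]),(D[4],[1.679,1.291,-1.387]),(D[5],[1.68,1.151,-1.386])]
if __name__=="__main__":
    import itertools
    for s in itertools.product([1,-1],repeat=3):
        s=(-1,)+s
        def f(P):
            o=[]
            for (q,x),r in D2:
                p,T=fk(q,P,s); o+=list(p-np.array(x)); o+=list(.3*(T.as_matrix()[:,2]-Rn.from_euler("xyz",r).as_matrix()[:,0]))
            return np.array(o+list(1e-3*np.array(P[1:])))
        r=least_squares(f,[-.07,0,0,.3,0,0,.5,0,0,.43,0,0,.34])
        print(s,r.cost,abs(r.fun).max(),r.x.round(4))
        for (q,x),rr in D2[-1:]:
            p,T=fk(q,r.x,s);print(T.as_matrix()[:,2],Rn.from_euler("xyz",rr).as_matrix()[:,0])
E
python3 kin2.py
```

```text
(-1, 1, 1, 1) 0.01999784456500967 0.09841614854229669 [ 0.0537  0.2308 -0.1314  0.2909  0.2403 -0.1314  0.7474 -0.0608 -0.0765
  0.5702  0.6872  0.2156  0.3825]
[ 0.33631935 -0.23064069 -0.91306854] [ 0.07489031 -0.40063499 -0.91317197]
(-1, 1, 1, -1) 0.019997844564947777 0.09841614378692726 [ 0.0537  0.2308 -0.1314  0.2909  0.2403 -0.1314  0.7474 -0.0608 -0.0765
  0.5702  0.6872  0.2156  0.3825]
[ 0.33631936 -0.23064067 -0.91306854] [ 0.07489031 -0.40063499 -0.91317197]
(-1, 1, -1, 1) 0.08139796738681412 0.25608587442015474 [-1.6712 -0.6877  0.4381  0.5179  0.5928  0.4394  0.1647  0.0457 -0.1726
  0.5323  0.3543 -0.0052 -0.1417]
[ 0.00660403 -0.50159585 -0.86507687] [ 0.07489031 -0.40063499 -0.91317197]
(-1, 1, -1, -1) 0.0813979673878208 0.25608587749738154 [-1.6712 -0.6877  0.438   0.5179  0.5928  0.4395  0.1647  0.0457 -0.1726
  0.5323  0.3543 -0.0052 -0.1417]
[ 0.00660408 -0.50159585 -0.86507687] [ 0.07489031 -0.40063499 -0.91317197]
(-1, -1, 1, 1) 0.06304473104560146 0.23685844684436055 [ 0.7417 -0.1952 -0.1035  0.1953  0.2141 -0.1038  0.4211  0.0443 -0.7013
  0.4823  0.174   0.
[... 193 characters left out ...]
 0.4211  0.0443 -0.7013
  0.4823  0.174   0.4041 -0.0263]
[ 0.07842975 -0.49547027 -0.86507687] [ 0.07489031 -0.40063499 -0.91317197]
(-1, -1, -1, 1) 7.416741060544571e-07 0.0005302269643433672 [-9.000e-04 -4.000e-04 -1.090e-02  3.204e-01 -0.000e+00 -1.090e-02
  5.302e-01 -4.000e-04 -3.750e-02  4.208e-01 -0.000e+00  9.000e-04
  3.679e-01]
[ 0.07411817 -0.40101413 -0.91306854] [ 0.07489031 -0.40063499 -0.91317197]
(-1, -1, -1, -1) 7.416741060547075e-07 0.0005302269644334141 [-9.000e-04 -4.000e-04 -1.090e-02  3.204e-01 -0.000e+00 -1.090e-02
  5.302e-01 -4.000e-04 -3.750e-02  4.208e-01 -0.000e+00  9.000e-04
  3.679e-01]
[ 0.07411817 -0.40101413 -0.91306854] [ 0.07489031 -0.40063499 -0.91317197]
```

```bash
python3 -m pendant '[[44,-20,2,0],[44,-20,2,0],[44,-20,2,0],[44,-20,2,0],[-20,-45,5,0],[-20,-45,5,0],[-20,-45,5,0],[-20,-45,5,0],[0,0,0,0]]'; python3 st.py
```

```text
clock: 6.55
position: [0.0693, -0.419, 0.6196]
tool_rot: [1.692, 1.152, -1.381]
force: [-0.5, -1.0, 0.3]
grip_width: 0.0853
[ 0.069 -0.419  0.62 ] 0.424733096705179 q [ 0.891 -0.282  0.193  1.539  0.172  1.477 -0.395]
[[ 0.077  0.052 -0.996]
 [-0.399 -0.914 -0.079]
 [-0.914  0.403 -0.049]]
tilt deg 23.970051057205232
```

```bash
python3 -m pendant '[[-20,-45,5,0],[-20,-45,5,0],[-20,-45,5,0],[-20,-45,5,0],[0,0,0,0]]'; python3 st.py
```

```text
clock: 7.18
position: [0.0575, -0.3849, 0.6219]
tool_rot: [1.696, 1.17, -1.378]
force: [0.9, -0.3, -0.7]
grip_width: 0.0852
[ 0.057 -0.385  0.622] 0.38913726810590815 q [ 1.55  -0.294 -0.2    1.544 -0.046  1.485 -0.161]
[[ 0.075  0.052 -0.996]
 [-0.383 -0.92  -0.077]
 [-0.921  0.387 -0.049]]
tilt deg 22.979989512552304
```

```bash
python3 -m pendant '[[-42,-42,5,0],[-42,-42,5,0],[-42,-42,5,0],[-42,-42,5,0],[0,0,0,0]]'; python3 st.py
```

```text
clock: 7.8
position: [0.0544, -0.3544, 0.6419]
tool_rot: [1.726, 1.218, -1.343]
force: [0.5, 0.4, -0.1]
grip_width: 0.0854
[ 0.054 -0.354  0.642] 0.3585608064180764 q [ 1.539 -0.301 -0.185  1.481 -0.058  1.604 -0.158]
[[ 0.078  0.058 -0.995]
 [-0.336 -0.938 -0.081]
 [-0.939  0.341 -0.053]]
tilt deg 20.19449110918739
```

```bash
python3 -m pendant '[[-40,-60,6,0],[-40,-60,6,0],[-40,-60,6,0],[-40,-60,6,0],[-40,-60,6,0],[-40,-60,6,0],[-40,-60,6,0],[-40,-60,6,0],[0,0,0,0]]'; python3 st.py
```

```text
clock: 8.93
position: [0.0444, -0.2992, 0.6537]
tool_rot: [1.868, 1.338, -1.203]
force: [0.2, -0.7, 0.4]
grip_width: 0.0856
[ 0.044 -0.299  0.654] 0.3025137573698529 q [ 1.542 -0.303 -0.16   1.419 -0.091  1.792 -0.147]
[[ 0.083  0.061 -0.995]
 [-0.215 -0.974 -0.078]
 [-0.973  0.22  -0.067]]
tilt deg 13.3181662823576
```

```bash
python3 -m pendant '[[6,-62,7,0],[6,-62,7,0],[6,-62,7,0],[6,-62,7,0],[0,-62,7,0],[0,-62,7,0],[-5,-62,7,0],[-5,-62,7,0],[-5,-62,7,0],[-5,-62,7,0],[0,0,0,0]]'; python3 st.py
```

```text
clock: 10.3
position: [0.1726, -0.0311, 0.5246]
tool_rot: [-0.022, 1.329, -3.072]
force: [0.1, -0.5, 0.4]
grip_width: 0.0852
[ 0.173 -0.031  0.525] 0.17534295336783642 q [ 0.44  -0.303 -0.357  1.733 -0.066  1.931 -1.385]
[[-0.239  0.09  -0.967]
 [-0.017 -0.996 -0.089]
 [-0.971 -0.005  0.239]]
tilt deg 13.839933941508384
```

```bash
python3 -m pendant '[[-36,-4,-42,0],[-36,-4,-42,0],[-36,-4,-42,0],[-36,-4,-42,0],[-36,-4,-42,0],[-36,-4,-42,0],[0,0,0,0]]'; python3 st.py
```

```text
clock: 11.18
position: [0.2927, -0.0138, 0.5568]
tool_rot: [0.111, 1.362, -2.953]
force: [-0.4, 0.2, -0.8]
grip_width: 0.0854
[ 0.293 -0.014  0.557] 0.2930687360267435 q [ 1.113 -0.117 -1.08   1.469 -0.059  1.932 -1.462]
[[-0.204  0.08  -0.976]
 [-0.039 -0.997 -0.074]
 [-0.978  0.023  0.206]]
tilt deg 11.986829827012775
```

```bash
python3 -m pendant '[[-47,-3,-31,0],[-47,-3,-31,0],[-47,-3,-31,0],[-47,-3,-31,0],[-47,-3,-31,0],[-47,-3,-31,0],[0,0,0,0]]'; python3 st.py
```

```text
clock: 12.05
position: [0.3471, -0.003, 0.5901]
tool_rot: [0.219, 1.458, -2.838]
force: [-0.7, -0.1, -0.3]
grip_width: 0.0854
[ 0.347 -0.003  0.59 ] 0.3470681442226289 q [ 0.907 -0.018 -1.033  1.329  0.005  1.932 -1.609]
[[-0.107  0.086 -0.991]
 [-0.034 -0.996 -0.083]
 [-0.994  0.024  0.11 ]]
tilt deg 6.445701559116189
```

```bash
python3 -m pendant '[[-58,-2,-30,0],[-58,-2,-30,0],[-58,-2,-30,0],[-58,-2,-30,0],[-58,-2,-30,0],[-58,-2,-30,0],[-58,-2,-30,0],[-58,-2,-30,0],[0,0,0,0]]'; python3 st.py
```

```text
clock: 13.18
position: [0.4065, -0.0111, 0.6123]
tool_rot: [-0.097, 1.52, 3.125]
force: [0.5, 0.9, 0.2]
grip_width: 0.0852
[ 0.406 -0.011  0.612] 0.40664320763325823 q [-0.411  0.03   0.315  1.231 -0.016  1.932 -1.591]
[[-0.051  0.081 -0.995]
 [ 0.001 -0.997 -0.081]
 [-0.999 -0.005  0.051]]
tilt deg 2.9096398282502904
```

```bash
python3 -m pendant '[[-4,-16,-41,0],[-4,-16,-41,0],[-4,-16,-41,0],[-4,-16,-41,0],[-4,-16,-41,0],[-4,-16,-41,0],[0,0,0,0]]'; python3 st.py
```

```text
clock: 14.05
position: [0.6325, 0.1005, 0.5773]
tool_rot: [-2.001, 1.558, 1.218]
force: [-0.3, 0.4, -0.3]
grip_width: 0.0858
[0.633 0.101 0.577] 0.6404397701322084 q [-0.371  0.488  0.295  0.729 -0.158  1.932 -1.659]
[[ 0.004  0.078 -0.997]
 [ 0.012 -0.997 -0.078]
 [-1.    -0.011 -0.005]]
tilt deg 0.7129727202976389
```

```bash
python3 -m pendant '[[-60,-3,-30,0],[-60,-3,-30,0],[-60,-3,-30,0],[-60,-3,-30,0],[-60,-3,-30,0],[0,0,0,0]]'; python3 st.py
```

```text
clock: 14.8
position: [0.6379, 0.1127, 0.7458]
tool_rot: [-3.005, 1.214, 0.209]
force: [-0.5, 0.5, -0.3]
grip_width: 0.0854
[0.638 0.113 0.746] 0.6477280651078362 q [-0.425  0.406  0.418  0.467 -0.225  1.933 -1.684]
[[ 0.341  0.08  -0.936]
 [ 0.072 -0.996 -0.059]
 [-0.937 -0.048 -0.346]]
tilt deg 20.424374027978804
```

```bash
python3 -m pendant '[[-45,-3,-40,0],[-45,-3,-40,0],[-45,-3,-40,0],[-45,-3,-40,0],[0,0,0,0]]'; python3 st.py
```

```text
clock: 15.42
position: [0.6532, 0.1107, 0.8199]
tool_rot: [-3.017, 1.04, 0.196]
force: [0.2, -0.3, -0.4]
grip_width: 0.0851
[0.653 0.111 0.82 ] 0.6625448150889813 q [-0.389  0.435  0.527  0.267 -0.356  1.933 -1.682]
[[ 0.497  0.088 -0.863]
 [ 0.099 -0.994 -0.045]
 [-0.862 -0.063 -0.503]]
tilt deg 30.4339575072884
```

```bash
python3 - <<'E'
from h import *
import pickle
S,T=pickle.load(open("f0.pkl","rb"))
cv2.imwrite("pics/t_h.png",cv2.resize(T["img"][225:285,200:280,::-1],None,fx=10,fy=10,interpolation=0))
cv2.imwrite("pics/s_h.png",cv2.resize(S["img"][255:375,300:460,::-1],None,fx=5,fy=5,interpolation=0))
E
python3 - <<'E'
from kin2 import *
P=[-9e-4,-4e-4,-.0109,.3204,0,-.0109,.5302,-4e-4,-.0375,.4208,0,9e-4,.3679]
def chk(tcp,ax,q0=[-.4,.2,.1,2.0,-.1,.8,-1.7]):
    ax=np.array(ax)/np.linalg.norm(ax)
    f=lambda q:np.r_[fk(q,P)[0]-tcp,.5*(fk(q,P)[1].as_matrix()[:,2]-ax),1e-4*(q-q0)]
    r=least_squares(f,np.clip(q0,lo+.01,hi-.01),bounds=(lo,hi)); return abs(r.fun[:6]).max().round(4),r.x.round(2)
a=np.radians(10)
for t in (20,25,30,35,40):
  t=np.radians(t);ax=np.array([np.sin(t)*np.cos(a),np.sin(t)*np.sin(a),-np.cos(t)])
  for nm,g in [("handle",[.484,.162,.115]),("handle2",[.484,.162,.13]),("up",[.484,.162,.34]),("block",[.58,.09,.028]),("tray",[.4765,-.2925,.145]),("tray+",[.4765,-.2925,.22])]:
    print(round(np.degrees(t)),nm,*chk(np.array(g)+.019*ax,ax))
E
```

```text
20 handle 0.0 [-0.64  0.38  0.15  2.29  0.38  0.16 -1.7 ]
20 handle2 0.0 [-0.71  0.35  0.24  2.28  0.15  0.19 -1.7 ]
20 up 0.0 [-0.51  0.02 -0.    2.    0.16  0.8  -1.7 ]
20 block 0.0 [-0.11  0.63 -0.21  2.13  1.35  0.16 -1.7 ]
20 tray 0.0 [ 0.39  0.43  0.26  2.08 -0.77  0.52 -1.7 ]
20 tray+ 0.0 [ 0.29  0.32  0.38  2.01 -0.61  0.68 -1.7 ]
25 handle 0.0 [-0.38  0.37 -0.2   2.35  1.48  0.23 -1.7 ]
25 handle2 0.0 [-0.56  0.33  0.01  2.35  1.21  0.16 -1.7 ]
25 up 0.0 [-0.51 -0.02 -0.03  2.07  0.24  0.69 -1.7 ]
25 block 0.0 [ 0.16  0.69 -0.57  2.19  1.87  0.39 -1.7 ]
25 tray 0.0 [ 0.44  0.43  0.25  2.13 -1.01  0.5  -1.7 ]
25 tray+ 0.0 [ 0.33  0.31  0.38  2.06 -0.78  0.64 -1.7 ]
30 handle 0.0 [-0.13  0.41 -0.54  2.4   1.86  0.42 -1.7 ]
30 handle2 0.0 [-0.19  0.36 -0.46  2.4   1.78  0.36 -1.7 ]
30 up 0.0 [-0.52 -0.06 -0.05  2.14  0.35  0.59 -1.7 ]
30 block 0.0 [ 0.26  0.75 -0.71  2.25  2.12  0.55 -1.7 ]
30 tray 0.0 [ 0.48  0.44  0.25  2.17 -1.26  0.52 -1.7 ]
30 tray+ 0.0 [ 0.37  0.31  0.38  2.11 -0.99  0.63 -1.7 ]
35 handle 0.0044 [ 0.47  0.92 -1.5   2.43  1.81  1.19 -1.7 ]
35 handle2 0.002 [ 0.49  0.85 -1.5   2.43  1.77  1.13 -1.7 ]
35 up 0.0 [-0.49 -0.09 -0.11  2.21  0.5   0.5  -1.7 ]
35 block 0.0 [ 0.29  0.79 -0.76  2.31  2.32  0.68 -1.7 ]
35 tray 0.0 [ 0.99  0.45 -0.33  2.19 -1.24  0.34 -1.7 ]
35 tray+ 0.0 [ 0.39  0.32  0.41  2.16 -1.2   0.66 -1.7 ]
40 handle 0.0209 [ 0.44  0.96 -1.5   2.43  1.88  1.27 -1.7 ]
40 handle2 0.0184 [ 0.46  0.89 -1.5   2.43  1.85  1.21 -1.7 ]
40 up 0.0 [-0.47 -0.11 -0.15  2.29  0.72  0.41 -1.7 ]
40 block 0.0 [ 0.26  0.82 -0.72  2.37  2.51  0.81 -1.7 ]
40 tray 0.0 [ 1.36  0.56 -0.75  2.22 -1.26  0.19 -1.7 ]
40 tray+ 0.0 [ 0.84  0.31 -0.08  2.19 -1.26  0.55 -1.7 ]
```

View pics/t_h.png

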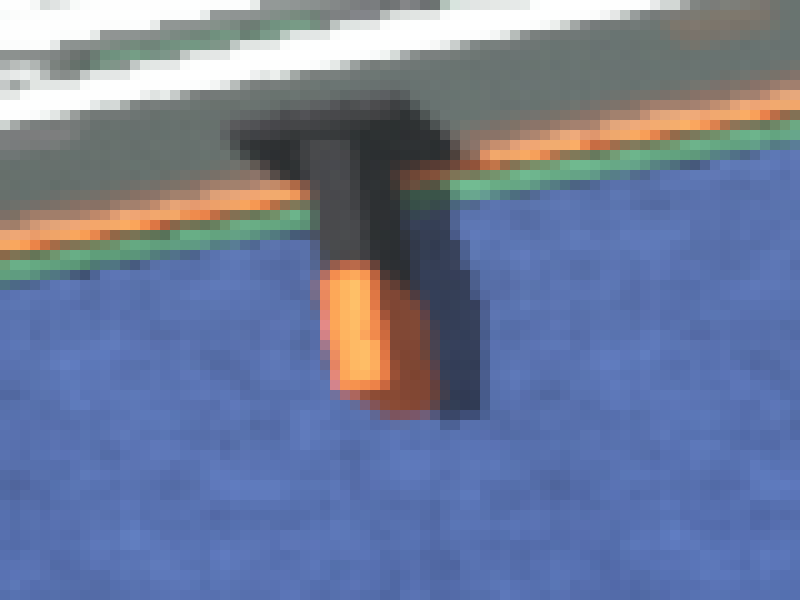

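View pics/s_h.png

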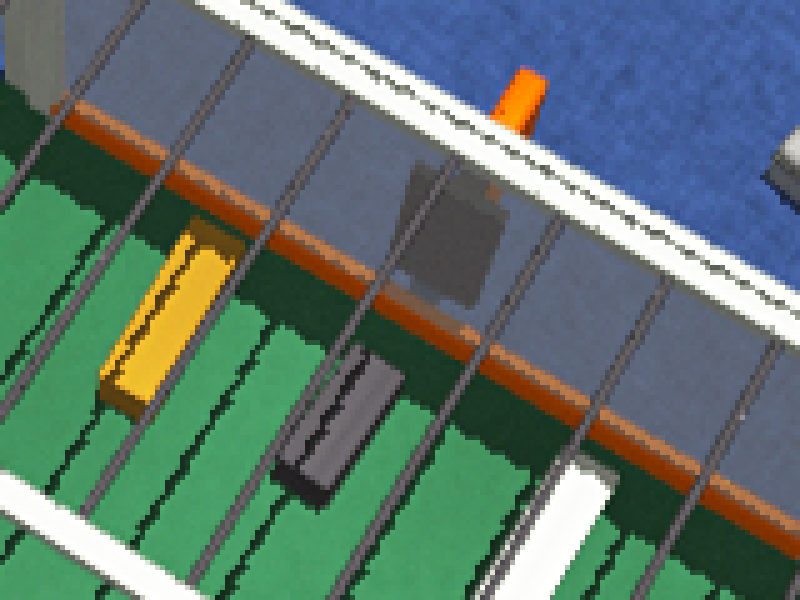

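Run:
```python
from h import *
import pickle
S,T=pickle.load(open("f0.pkl","rb"))
print("bar", onz(T,235.4,257.8,.146), "front end of bar", onz(T,236.2,264.3,.146),"rear",onz(T,234.8,251.3,.146))
a=cv2.resize(S["img"][155:205,165:215,::-1],None,fx=11,fy=11,interpolation=0)
cv2.imwrite("pics/s_flag.png",a)
a=cv2.resize(T["img"][180:230,415:480,::-1],None,fx=11,fy=11,interpolation=0)
cv2.imwrite("pics/t_flag.png",a)
```

```text
bar [0.47608918 0.15831923 0.146     ] front end of bar [0.46107213 0.1562281  0.146     ] rear [0.49114134 0.1599534  0.146     ]
```

View pics/s_flag.png

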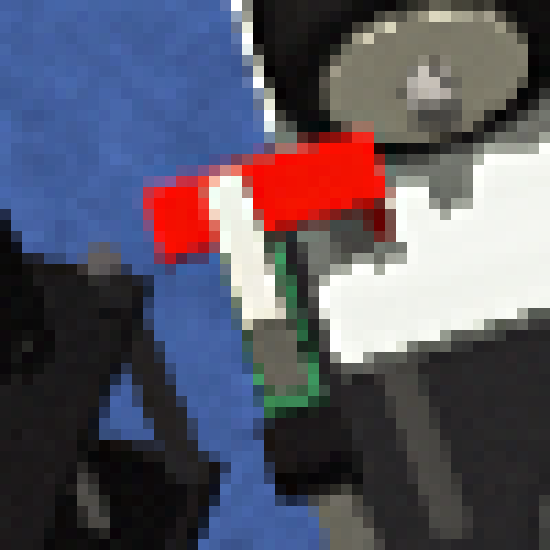

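View pics/t_flag.png

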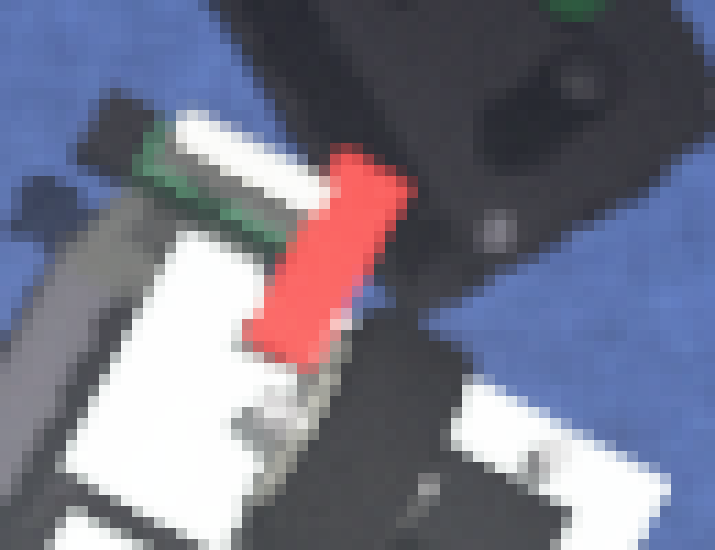

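Run:
```python
from h import *
import pickle
S,T=pickle.load(open("f0.pkl","rb"))
sp=lambda x,y:(165+(x)/11-.5,155+y/11-.5); tp=lambda x,y:(415+x/11-.5,180+y/11-.5)
print("pointer S near end",onz(S,*sp(380,165),.1465), "T", onz(T,*tp(280,350),.1465))
# upright +y' end top corners
a=sp(264,322);X=onz(S,*a,.168);print("upright end S",X,"T",onz(T,*tp(180,130),.168))
for z in (.168,.15,.145,.14,.135,.13,.125,.12,.115):
    u=proj(S,[X[0],X[1],z])-np.array(a); print(z,(u*11).round(0)+[264,322], ((proj(T,[X[0],X[1],z])-[414.5,179.5])*11).round(0))
```

```text
pointer S near end [ 0.5832546  -0.31747502  0.1465    ] T [ 0.58429429 -0.31517698  0.1465    ]
upright end S [ 0.62854696 -0.29368701  0.168     ] T [ 0.62726757 -0.29127752  0.168     ]
0.168 [264. 322.] [191. 124.]
0.15 [283. 373.] [177. 140.]
0.145 [288. 386.] [173. 145.]
0.14 [293. 400.] [169. 149.]
0.135 [298. 414.] [165. 154.]
0.13 [304. 427.] [162. 158.]
0.125 [309. 441.] [158. 163.]
0.12 [314. 454.] [154. 167.]
0.115 [319. 467.] [150. 171.]
```

```bash
python3 -m pendant '[[-9,-13,52,0],[-9,-13,52,0],[-9,-13,52,0],[-9,-13,52,0],[0,0,0,-5],[0,0,0,0]]'; python3 st.py
python3 - <<'E'
from h import *
import pickle
S,T=pickle.load(open("f0.pkl","rb"))
cv2.imwrite("pics/s_alu.png",cv2.resize(S["img"][335:400,380:440,::-1],None,fx=9,fy=9,interpolation=0))
cv2.imwrite("pics/t_alu.png",cv2.resize(T["img"][190:260,170:250,::-1],None,fx=8,fy=8,interpolation=0))
E
```

```text
clock: 16.18
position: [0.5189, 0.1485, 0.7848]
tool_rot: [-3.096, 1.037, 0.19]
force: [0.3, 0.3, 1.0]
grip_width: 0.0856
[0.519 0.149 0.785] 0.5397329887325024 q [-1.053  0.002  0.571  0.931  0.147  1.694 -1.852]
[[ 0.499  0.15  -0.853]
 [ 0.096 -0.988 -0.117]
 [-0.861 -0.023 -0.508]]
tilt deg 30.557250999955336
```

View pics/s_alu.png

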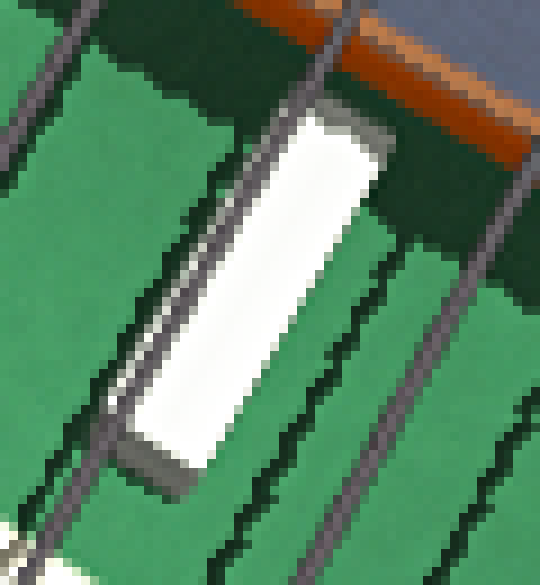

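View pics/t_alu.png

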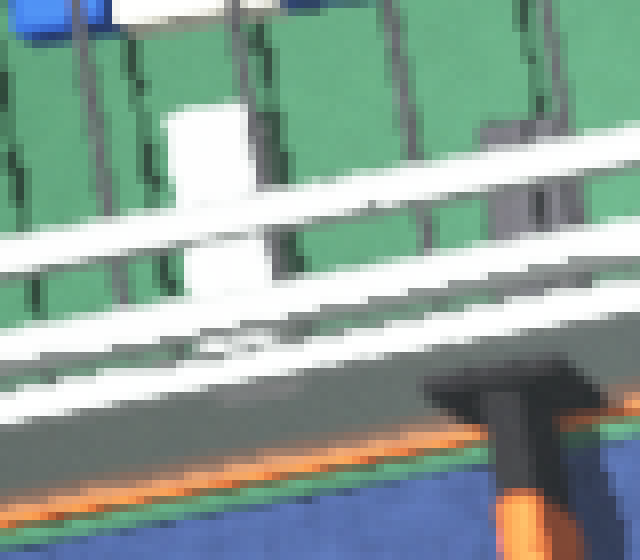

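Run:
```python
from h import *
import pickle
np.set_printoptions(precision=4,suppress=True)
S,T=pickle.load(open("f0.pkl","rb"))
sp=lambda x,y:(380+x/9-.5,335+y/9-.5)
P=[onz(S,*sp(*c),.04) for c in [(305,97),(395,140),(105,408),(205,468)]]
for p in P: print(p)
print("len",np.linalg.norm(P[0]-P[2]),np.linalg.norm(P[1]-P[3]),"wid",np.linalg.norm(P[0]-P[1]),np.linalg.norm(P[2]-P[3]))
c=sum(P)/4;d=P[2]+P[3]-P[0]-P[1];print("c",c,"yaw",np.degrees(np.arctan2(d[1],d[0])))
tp=lambda x,y:(170+x/8-.5,190+y/8-.5)
print("T back corners",onz(T,*tp(165,112),.04),onz(T,*tp(248,104),.04))
```

```text
[0.5404 0.2516 0.04  ]
[0.5345 0.2726 0.04  ]
[0.6249 0.2627 0.04  ]
[0.6202 0.287  0.04  ]
len 0.08526671946943366 0.08698136586439921 wid 0.021828526085249593 0.024762254409338963
c [0.58   0.2685 0.04  ] yaw 8.49354111151032
T back corners [0.6214 0.2903 0.04  ] [0.624  0.2644 0.04  ]
```

```bash
python3 -m pendant '[[43,-1,36,0],[43,-1,36,0],[43,-1,36,0],[43,-1,36,0],[43,-1,36,0],[43,-1,36,0],[43,-1,36,0],[0,0,0,0]]'; python3 st.py; python3 -c "
from h import *
W=grab_frame('wrist');cv2.imwrite('pics/w1.png',W['img'][:,:,::-1])"
```

```text
clock: 17.18
position: [0.4541, 0.1526, 0.4014]
tool_rot: [-3.1, 1.042, 0.18]
force: [0.1, 0.5, 1.8]
grip_width: 0.0852
[0.454 0.153 0.401] 0.479012427077919 q [-1.042 -0.261  0.326  2.086  0.446  0.88  -2.353]
[[ 0.496  0.143 -0.856]
 [ 0.09  -0.989 -0.113]
 [-0.863 -0.021 -0.504]]
tilt deg 30.29562486110966
```

View pics/w1.png

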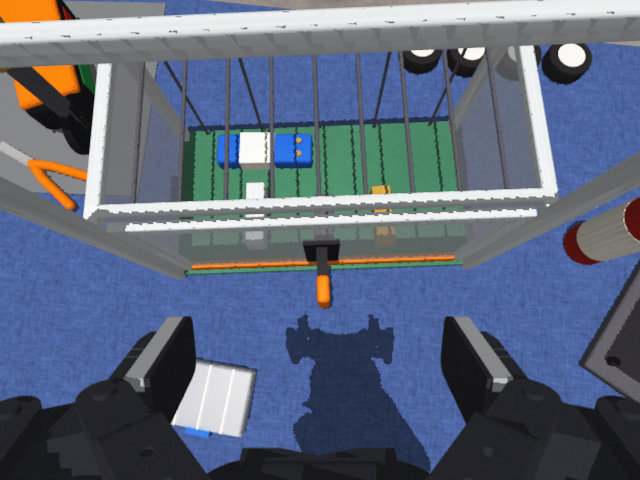

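Run:
```python
from h import *
np.set_printoptions(precision=4,suppress=True)
W=grab_frame('wrist')
m,b=blobs(W["img"],(5,150,120),(22,255,255),30);print([x for x in b if 240<x[1][1]<330])
cv2.imwrite('pics/w1b.png',cv2.resize(W['img'][235:315,290:360,::-1],None,fx=7,fy=7,interpolation=0))
p,R,s=tool()
for X in [[.476,.158,.146]]: print(proj(W,np.array(X)))
for z in (.146,):
  for u,v in [(317,276),(329,276),(323,290)]: print(onz(W,u,v,z))
```

```text
[(np.int32(448), array([392.5, 262.8]), array([330, 259, 125,   8], dtype=int32)), (np.int32(442), array([254.8, 267.8]), array([194, 264, 124,   8], dtype=int32)), (np.int32(376), array([324.3, 293. ]), array([318, 278,  13,  32], dtype=int32))]
[322.7484 294.6161]
[0.4949 0.167  0.146 ]
[0.4968 0.1542 0.146 ]
[0.4809 0.1584 0.146 ]
```

View pics/w1b.png

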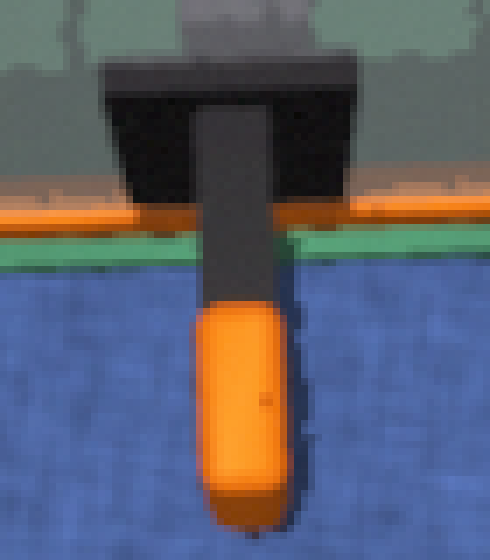

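```bash
python3 -m pendant '[[0,0,0,-10.7],[0,0,0,-10.7],[0,0,0,-10.7],[0,0,0,-10.7],[0,0,0,-10.7],[0,0,0,-10.7],[0,0,0,-10.7],[0,0,0,-10.7],[0,0,0,-10.7],[0,0,0,-10.7],[0,0,0,-10.7],[0,0,0,-10.7]]'; python3 -m pendant '[[0,0,0,-10.7],[0,0,0,-10.7],[0,0,0,-10.7],[0,0,0,-10.7],[0,0,0,-9],[0,0,0,0]]' 0.0; python3 st.py
```

```text
clock: 18.77
position: [0.4567, 0.1549, 0.4075]
tool_rot: [0.947, 1.034, 0.19]
force: [-0.2, 0.2, -0.5]
grip_width: 0.0855
clock: 19.52
position: [0.4564, 0.1549, 0.4069]
tool_rot: [0.049, 1.034, 0.19]
force: [0.6, -0.4, -0.4]
grip_width: 0.0429
[0.456 0.155 0.407] 0.48195821158819846 q [-1.237 -0.301  0.46   2.082  0.526  0.926  0.712]
[[ 0.502 -0.147  0.852]
 [ 0.097  0.989  0.114]
 [-0.86   0.025  0.51 ]]
tilt deg 30.737844587376603
```

```bash
python3 -m pendant '[[44,-1,-16,0],[44,-1,-16,0],[44,-1,-16,0],[44,-1,-16,0],[0,0,0,0]]'; python3 st.py
python3 - <<'E'
from h import *
W=grab_frame('wrist');cv2.imwrite('pics/w2.png',W['img'][:,:,::-1])
E
```

```text
clock: 20.15
position: [0.4896, 0.1588, 0.2189]
tool_rot: [0.038, 1.04, 0.178]
force: [1.0, -0.1, 0.2]
grip_width: 0.0424
[0.49  0.159 0.219] 0.5146876464525894 q [-1.191  0.089  0.674  2.348  0.507  0.253  0.715]
[[ 0.499 -0.145  0.855]
 [ 0.089  0.989  0.115]
 [-0.862  0.019  0.506]]
tilt deg 30.430626766793385
```

View pics/w2.png

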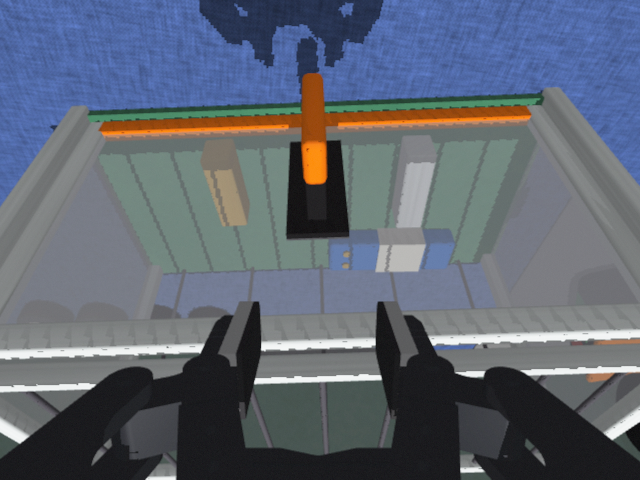

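```bash
python3 -m pendant '[[17,0,-10,0],[17,0,-10,0],[17,0,-10,0],[0,0,0,0]]'; python3 st.py
python3 - <<'E'
from h import *
W=grab_frame('wrist');print(onz(W,314.5,165,.146), 'prev img invalid now')
cv2.imwrite('pics/w3.png',W['img'][:,:,::-1])
E
```

```text
clock: 20.7
position: [0.4921, 0.1565, 0.1816]
tool_rot: [0.023, 1.032, 0.162]
force: [0.1, -0.8, 0.5]
grip_width: 0.0424
[0.492 0.157 0.182] 0.5163699649433441 q [-0.862  0.17   0.33   2.386  0.996  0.168  0.206]
[[ 0.506 -0.142  0.851]
 [ 0.083  0.99   0.116]
 [-0.859  0.012  0.513]]
tilt deg 30.849277499214264
[0.45313675 0.15018424 0.146     ] prev img invalid now
```

View pics/w3.png

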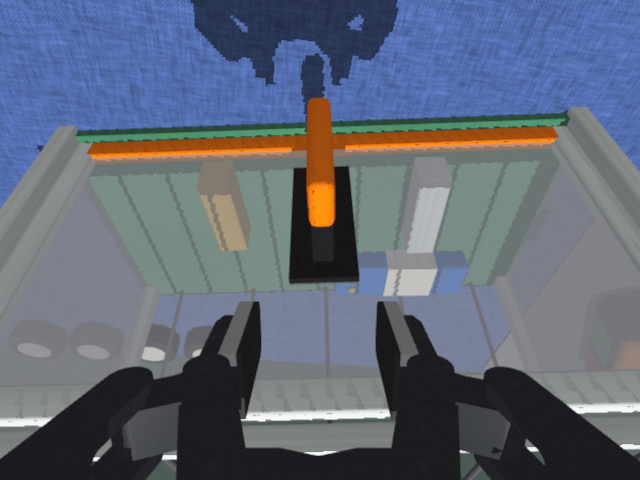

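```bash
python3 -m pendant '[[18,0,-10,0],[18,0,-10,0],[18,0,-10,0],[0,0,0,0]]'; python3 st.py
```

```text
clock: 21.25
position: [0.4931, 0.1533, 0.138]
tool_rot: [-0.006, 1.035, 0.136]
force: [0.3, -0.8, 0.9]
grip_width: 0.0427
[0.493 0.153 0.138] 0.5163473096550233 q [-0.643  0.272  0.083  2.417  1.766  0.197 -0.576]
[[ 0.506 -0.14   0.851]
 [ 0.069  0.99   0.122]
 [-0.86  -0.003  0.51 ]]
tilt deg 30.691107716900817
```

```bash
python3 -m pendant '[[12,4,-7,0],[12,4,-7,0],[0,0,0,0]]'; python3 st.py
python3 - <<'E'
from h import *
W=grab_frame('wrist');cv2.imwrite('pics/w4.png',W['img'][:,:,::-1])
W=grab_frame('side');cv2.imwrite('pics/s4.png',W['img'][:,:,::-1])
E
```

```text
clock: 21.62
position: [0.4916, 0.1608, 0.1098]
tool_rot: [-0.008, 1.037, 0.134]
force: [0.1, -1.0, 0.8]
grip_width: 0.0423
[0.492 0.161 0.11 ] 0.5171851515399033 q [-0.502  0.345 -0.11   2.426  1.978  0.29  -0.81 ]
[[ 0.504 -0.14   0.852]
 [ 0.068  0.99   0.123]
 [-0.861 -0.004  0.509]]
tilt deg 30.581985904533585
```

View pics/w4.png

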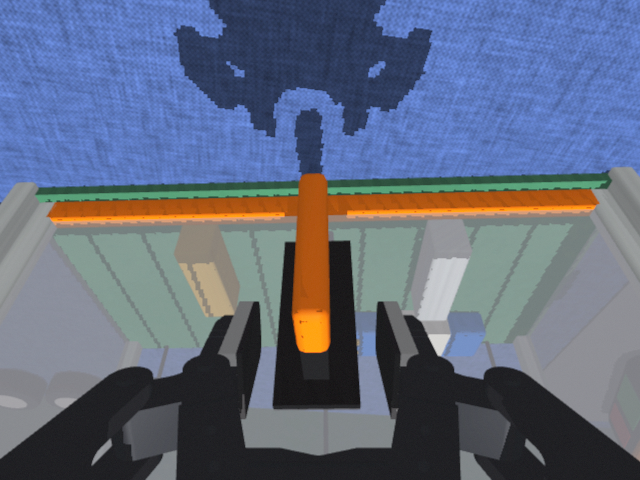

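View pics/s4.png

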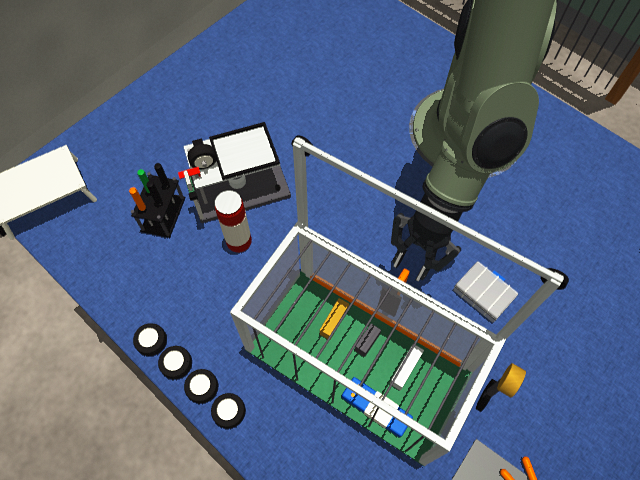

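```bash
python3 -m pendant '[[0,-3,0,0],[0,0,0,0],[0,0,0,0],[0,0,0,0]]' -1 60; python3 st.py
```

```text
clock: 22.22
position: [0.4917, 0.1581, 0.1097]
tool_rot: [-0.004, 1.037, 0.138]
force: [-7.5, -2.0, 15.2]
grip_width: 0.0099
[0.492 0.158 0.11 ] 0.5164539512585505 q [-0.477  0.345 -0.128  2.429  1.989  0.292 -0.813]
[[ 0.504 -0.141  0.852]
 [ 0.07   0.99   0.122]
 [-0.861 -0.002  0.509]]
tilt deg 30.605670198151117
```

Run:
```python
from h import *
W=grab_frame('wrist');cv2.imwrite('pics/w5.png',W['img'][:,:,::-1])
```

```text
(no output)
```

View pics/w5.png

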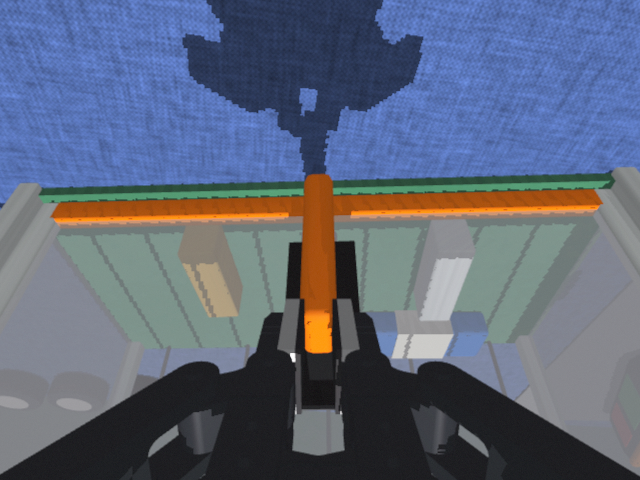

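```bash
python3 -m pendant '[[-17,0,10,0],[-17,0,10,0],[-17,0,10,0]]'; python3 st.py
```

```text
clock: 22.65
position: [0.4914, 0.158, 0.1636]
tool_rot: [-0.007, 1.037, 0.135]
force: [8.8, -2.0, -10.5]
grip_width: 0.0098
[0.491 0.158 0.164] 0.5161736202969337 q [-0.707  0.209  0.139  2.391  1.296  0.199 -0.109]
[[ 0.504 -0.141  0.852]
 [ 0.069  0.99   0.123]
 [-0.861 -0.003  0.508]]
tilt deg 30.555879128549513
```

```bash
python3 -m pendant '[[-22,0,13,0],[-22,0,13,0],[-22,0,13,0]]'; python3 -m pendant '[[-22,0,13,0],[-22,0,13,0],[-22,0,13,0],[0,0,0,0]]';python3 st.py
```

```text
clock: 23.02
position: [0.4914, 0.1579, 0.2348]
tool_rot: [-0.01, 1.037, 0.132]
force: [14.6, -2.1, -9.7]
grip_width: 0.0094
clock: 23.52
position: [0.4918, 0.1579, 0.3122]
tool_rot: [-0.009, 1.035, 0.131]
force: [-6.9, 1.5, -0.9]
grip_width: 0.0096
[0.492 0.158 0.312] 0.5164706193040816 q [-0.568 -0.055 -0.02   2.18   0.43   0.569  0.811]
[[ 0.507 -0.139  0.851]
 [ 0.067  0.99   0.121]
 [-0.86  -0.005  0.511]]
tilt deg 30.72498464612882
```

```bash
python3 -m pendant '[[-11,0,7,0],[-11,0,6,0],[0,0,0,0]]';python3 st.py
python3 - <<'E'
from h import *
W=grab_frame('wrist');cv2.imwrite('pics/w6.png',W['img'][:,:,::-1])
W=grab_frame('side');cv2.imwrite('pics/s6.png',W['img'][:,:,::-1])
E
```

```text
clock: 23.9
position: [0.4918, 0.1579, 0.3375]
tool_rot: [-0.011, 1.035, 0.13]
force: [-11.5, -0.6, 0.5]
grip_width: 0.0095
[0.492 0.158 0.338] 0.5164898917203038 q [-0.572 -0.082 -0.016  2.136  0.388  0.636  0.861]
[[ 0.506 -0.138  0.851]
 [ 0.066  0.99   0.122]
 [-0.86  -0.006  0.51 ]]
tilt deg 30.678810113087874
```

View pics/w6.png

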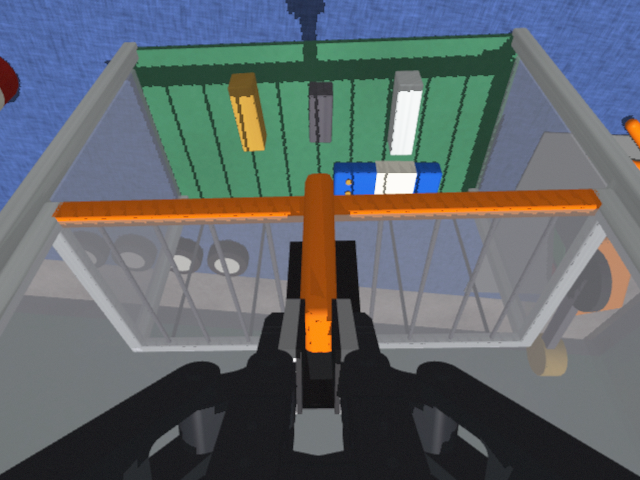

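View pics/s6.png

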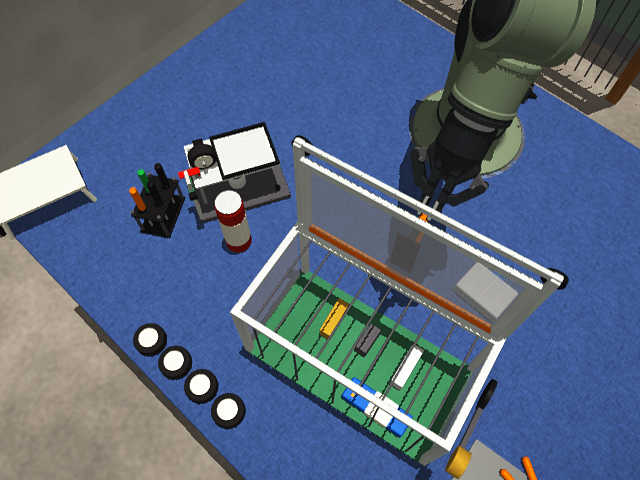

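```bash
python3 -m pendant '[[0,0,0,0],[0,0,0,0],[0,0,0,0]]' 0.0; python3 -m pendant '[[-20,0,0,0],[-40,0,0,0],[-40,0,0,0],[0,0,0,0]]'; python3 st.py
python3 - <<'E'
from h import *
W=grab_frame('wrist');cv2.imwrite('pics/w7.png',W['img'][:,:,::-1])
import pickle;pickle.dump(W,open("w7.pkl","wb"))
E
```

```text
clock: 24.38
position: [0.4925, 0.1579, 0.3371]
tool_rot: [-0.011, 1.034, 0.129]
force: [1.0, -0.2, 0.1]
grip_width: 0.043
clock: 24.88
position: [0.4416, 0.1518, 0.4256]
tool_rot: [-0.007, 1.031, 0.133]
force: [0.6, 0.3, -0.7]
grip_width: 0.043
[0.442 0.152 0.426] 0.4670122020102143 q [-0.601 -0.248 -0.053  2.044  0.319  0.892  0.913]
[[ 0.51  -0.139  0.849]
 [ 0.068  0.99   0.121]
 [-0.858 -0.004  0.514]]
tilt deg 30.950169321806815
```

View pics/w7.png

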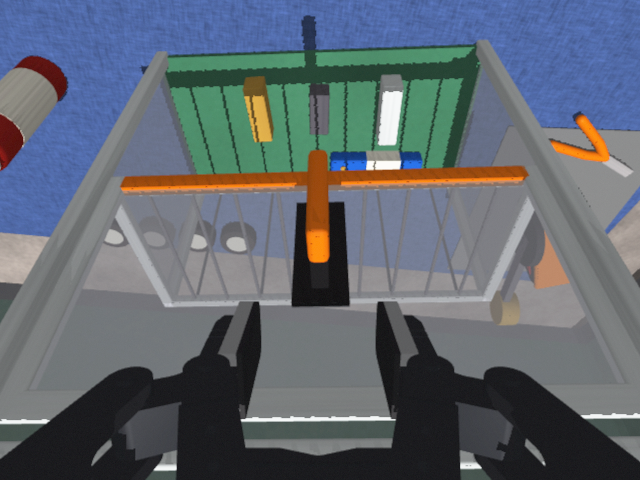

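Run:
```python
from h import *
import pickle
np.set_printoptions(precision=4,suppress=True)
W=pickle.load(open("w7.pkl","rb"))
im=W["img"]; cv2.imwrite('pics/w7z.png',cv2.resize(im[65:155,360:420,::-1],None,fx=6,fy=6,interpolation=0))
for u,v in [(391,90),(388,145)]: print(onz(W,u,v,.04))
p,R,s=tool(); d=np.array([.448,.250,.224])-p; print("tool delta mm",(R.T@d*1000).round(0))
d=np.array([.570,.266,.018])-np.array([.448,.250,.224]); print((R.T@d*1000).round(0))
```

```text
[0.5431 0.259  0.04  ]
[0.625  0.2771 0.04  ]
tool delta mm [181.  98. -85.]
[240.  -0.   0.]
```

View pics/w7z.png

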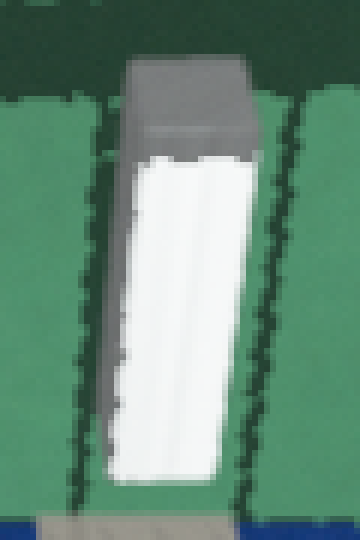

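```bash
python3 -m pendant '[[0,49,0,0],[0,49,0,0],[45,0,-21,0],[45,0,-21,0],[45,0,-21,0],[45,0,-21,0],[0,0,0,0]]' 0.3; python3 st.py
python3 - <<'E'
from h import *
W=grab_frame('wrist');cv2.imwrite('pics/w8.png',W['img'][:,:,::-1])
p,R,s=tool(); d=np.array([.570,.266,.018])-p; print("tool delta mm",(R.T@d*1000).round(0))
E
```

```text
clock: 25.8
position: [0.4464, 0.2485, 0.2208]
tool_rot: [-0.02, 1.041, 0.122]
force: [0.0, -0.5, 1.2]
grip_width: 0.0556
[0.446 0.249 0.221] 0.5108986439909907 q [-0.636  0.115 -0.265  2.281  0.876  0.517  0.093]
[[ 0.501 -0.139  0.854]
 [ 0.062  0.99   0.125]
 [-0.863 -0.01   0.505]]
tilt deg 30.337469415516672
tool delta mm [240.   1.   2.]
```

View pics/w8.png

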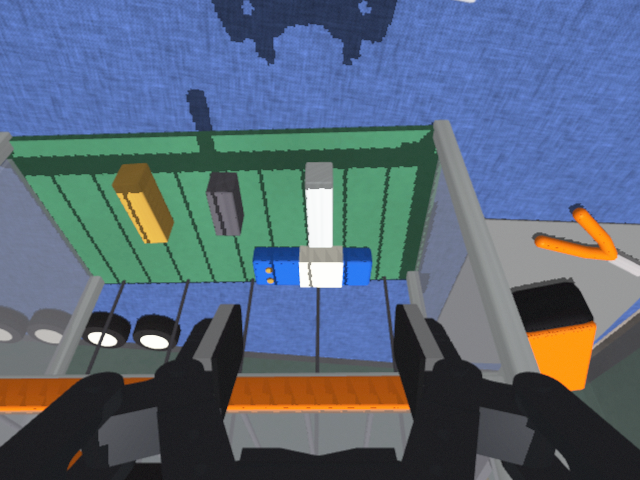

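```bash
python3 -m pendant '[[40,0,0,0],[40,0,0,0],[40,0,0,0],[40,0,0,0],[0,0,0,0]]'; python3 st.py
python3 - <<'E'
from h import *
W=grab_frame('wrist');cv2.imwrite('pics/w9.png',W['img'][:,:,::-1])
W=grab_frame('side');cv2.imwrite('pics/s9.png',W['img'][:,:,::-1])
p,R,s=tool(); d=np.array([.570,.266,.018])-p; print("tool delta mm",(R.T@d*1000).round(0))
E
```

```text
clock: 26.48
position: [0.5304, 0.2603, 0.0869]
tool_rot: [-0.015, 1.034, 0.125]
force: [-0.0, -0.5, 0.6]
grip_width: 0.0555
[0.53  0.26  0.087] 0.5908829453564618 q [-0.656  0.485 -0.111  2.246  1.689  0.355 -0.646]
[[ 0.508 -0.138  0.851]
 [ 0.064  0.99   0.122]
 [-0.859 -0.007  0.512]]
tilt deg 30.77074567890058
tool delta mm [82.  0. -1.]
```

View pics/w9.png

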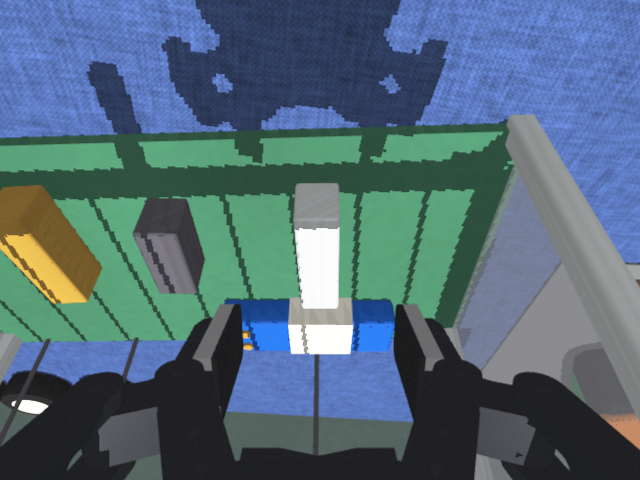

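View pics/s9.png

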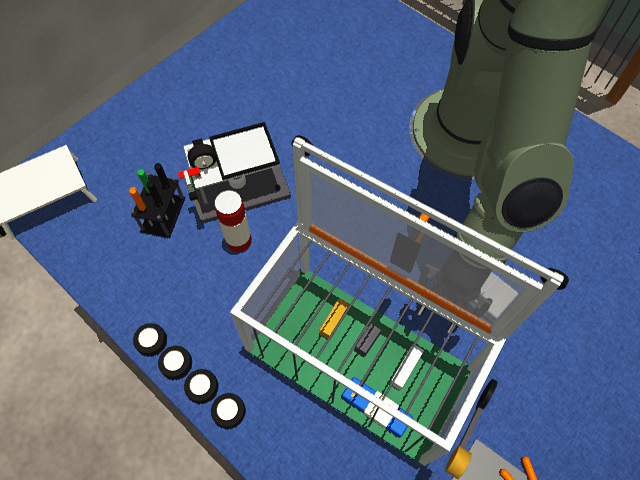

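```bash
python3 -m pendant '[[30,0,0,0],[30,0,0,0],[0,0,0,0]]'; python3 st.py
python3 - <<'E'
from h import *
W=grab_frame('wrist');cv2.imwrite('pics/w10.png',W['img'][:,:,::-1])
p,R,s=tool(); d=np.array([.570,.266,.018])-p; print("tool delta mm",(R.T@d*1000).round(0))
E
```

```text
clock: 26.95
position: [0.5599, 0.2642, 0.0362]
tool_rot: [-0.012, 1.034, 0.127]
force: [0.1, -0.1, -0.2]
grip_width: 0.055
[0.56  0.264 0.036] 0.6191047551890766 q [-0.574  0.621 -0.168  2.195  1.923  0.398 -0.838]
[[ 0.507 -0.137  0.851]
 [ 0.065  0.991  0.121]
 [-0.859 -0.006  0.512]]
tilt deg 30.76905130260462
tool delta mm [22.  0. -1.]
```

View pics/w10.png

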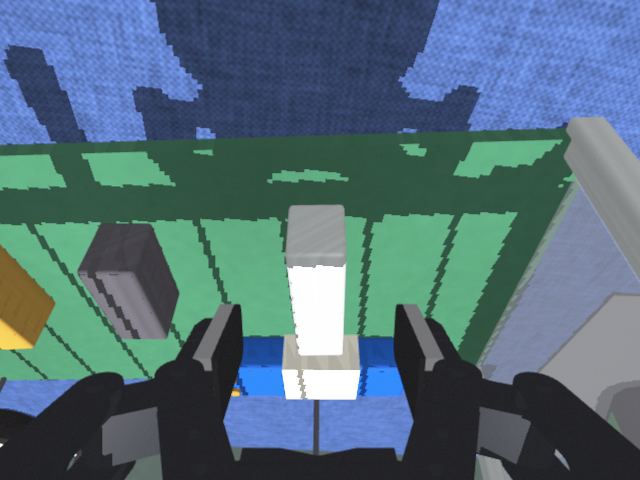

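```bash
python3 -m pendant '[[21,0,0,0],[0,0,0,0]]'; python3 -m pendant '[[0,0,0,0],[0,0,0,0],[0,0,0,0],[0,0,0,0]]' -1 50;python3 st.py
python3 - <<'E'
from h import *
W=grab_frame('wrist');cv2.imwrite('pics/w11.png',W['img'][:,:,::-1])
E
```

```text
clock: 27.25
position: [0.5699, 0.2658, 0.0186]
tool_rot: [-0.011, 1.034, 0.129]
force: [-0.4, -1.0, 0.5]
grip_width: 0.0557
clock: 27.75
position: [0.5697, 0.2659, 0.0175]
tool_rot: [-0.011, 1.035, 0.129]
force: [-0.7, 0.5, -0.1]
grip_width: -0.0001
[0.57  0.266 0.017] 0.6286870417504908 q [-0.548  0.67  -0.187  2.174  1.983  0.417 -0.879]
[[ 0.506 -0.139  0.851]
 [ 0.066  0.99   0.122]
 [-0.86  -0.006  0.511]]
tilt deg 30.711746422679145
```

View pics/w11.png

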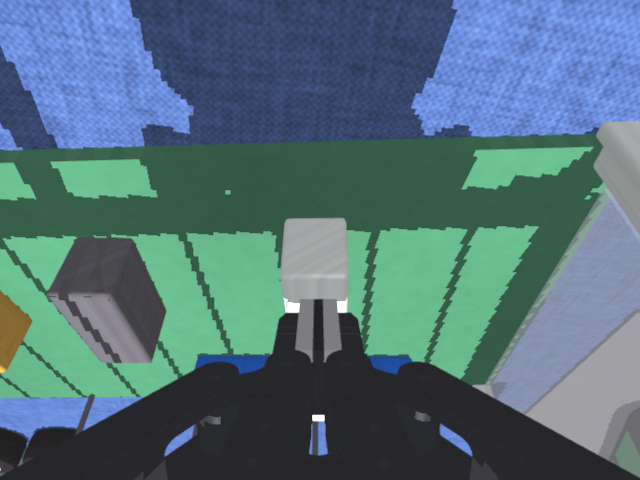

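Run:
```python
from h import *
np.set_printoptions(precision=4,suppress=True)
W=grab_frame('wrist');S=grab_frame('side');T=grab_frame('top')
cv2.imwrite('pics/s12.png',cv2.resize(S['img'][260:400,340:540,::-1],None,fx=4,fy=4,interpolation=2))
p,R,s=tool()
for a in (0,-.01,-.019,-.03,-.04): print(a,proj(W,p+a*R[:,0]))
print(onz(W,318,260,.024),onz(W,318,296,.04),onz(W,316,220,.008))
```

```text
0 [317.0271 281.3173]
-0.01 [316.9971 290.1544]
-0.019 [316.9673 298.9203]
-0.03 [316.9268 310.8587]
-0.04 [316.8852 323.0932]
[0.5462 0.263  0.024 ] [0.5487 0.2634 0.04  ] [0.5392 0.2611 0.008 ]
```

View pics/s12.png

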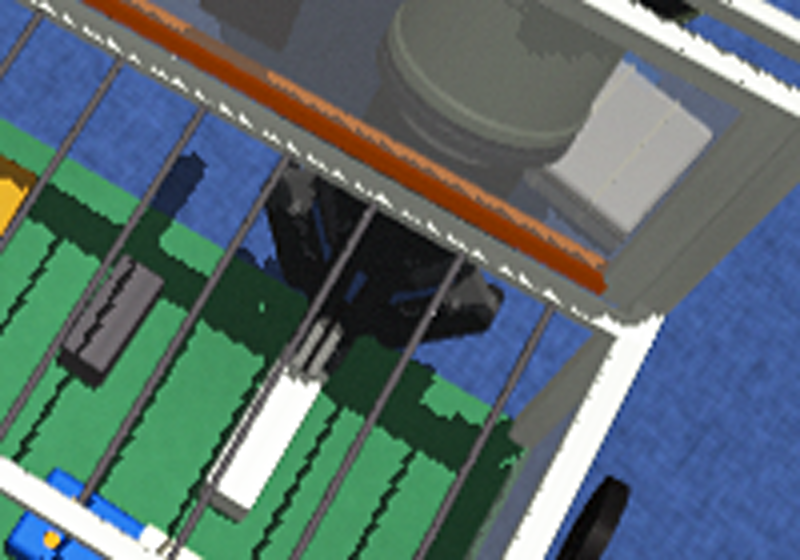

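Run:
```python
from h import *
np.set_printoptions(precision=1,suppress=True)
W=grab_frame('wrist');S=grab_frame('side')
p,R,s=tool()
for a in (0,-.01,-.019,-.03,-.04): print(a,[proj(W,p+a*R[:,0]+b*R[:,2]) for b in (-.011,.011)], "S",[(proj(S,p+a*R[:,0]+b*R[:,2])-[340,260])*4 for b in (-.011,.011)])
print(s["grip_width"],s["force"])
cv2.imwrite('pics/w12z.png',cv2.resize(W['img'][200:330,240:400,::-1],None,fx=5,fy=4.6,interpolation=0))
cv2.imwrite('pics/s12z.png',cv2.resize(S['img'][325:395,385:445,::-1],None,fx=8,fy=8,interpolation=0))
```

```text
0 [array([317., 259.]), array([317. , 303.2])] S [array([280.7, 401.3]), array([265., 426.])]
-0.01 [array([317. , 266.8]), array([317. , 312.9])] S [array([288.3, 388.8]), array([272.6, 413.5])]
-0.019 [array([317. , 274.6]), array([317. , 322.6])] S [array([295.2, 377.5]), array([279.6, 402.1])]
-0.03 [array([316.9, 285.3]), array([316.9, 335.8])] S [array([303.7, 363.5]), array([288.1, 388.1])]
-0.04 [array([316.9, 296.2]), array([316.9, 349.3])] S [array([311.6, 350.7]), array([296. , 375.2])]
0.00011755464676709246 [-0.5 -0.4  0.4]
```

View pics/w12z.png

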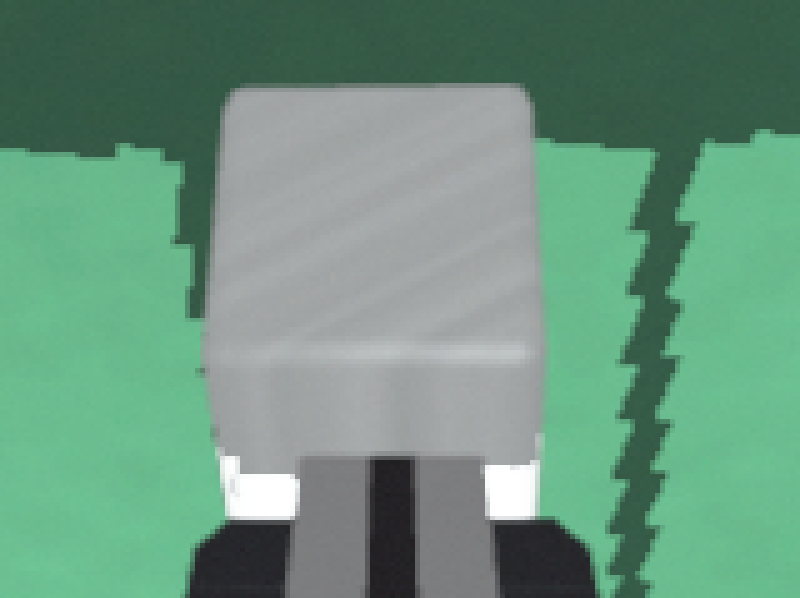

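View pics/s12z.png

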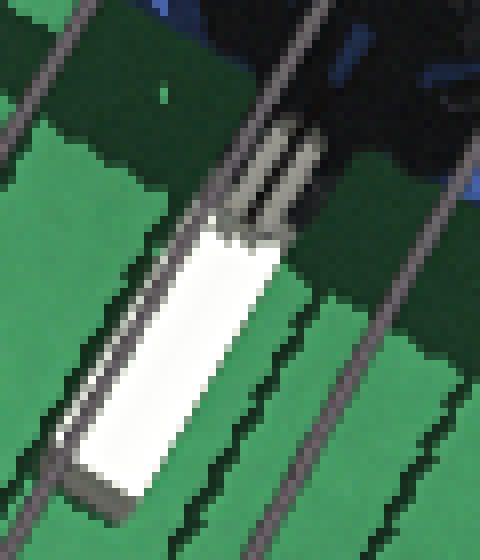

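```bash
python3 -m pendant '[[0,0,0,0],[0,0,0,0],[0,0,0,0],[15,0,0,0],[0,0,0,0]]' 0.3; python3 st.py
python3 - <<'E'
from h import *
W=grab_frame('wrist');S=grab_frame('side')
cv2.imwrite('pics/w13.png',W['img'][:,:,::-1])
cv2.imwrite('pics/s13z.png',cv2.resize(S['img'][315:395,375:465,::-1],None,fx=7,fy=7,interpolation=0))
E
```

```text
clock: 28.68
position: [0.5775, 0.2664, 0.0031]
tool_rot: [-0.012, 1.036, 0.128]
force: [0.0, -0.5, 0.0]
grip_width: 0.0557
[0.578 0.266 0.003] 0.6360174475707422 q [-0.529  0.706 -0.199  2.155  2.019  0.431 -0.901]
[[ 0.506 -0.138  0.852]
 [ 0.065  0.99   0.122]
 [-0.86  -0.006  0.51 ]]
tilt deg 30.64086406861096
```

View pics/w13.png

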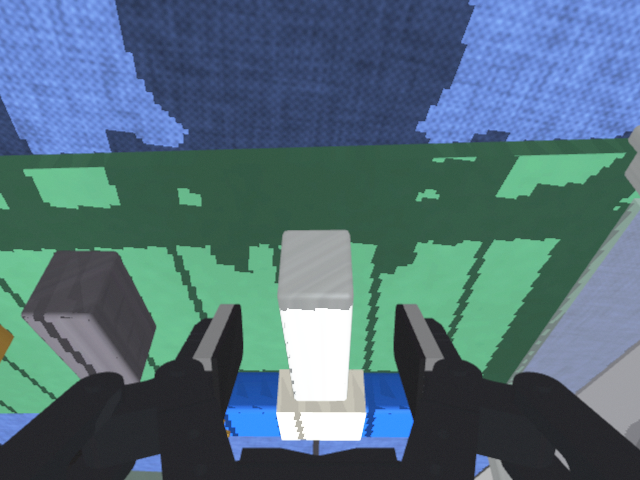

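View pics/s13z.png

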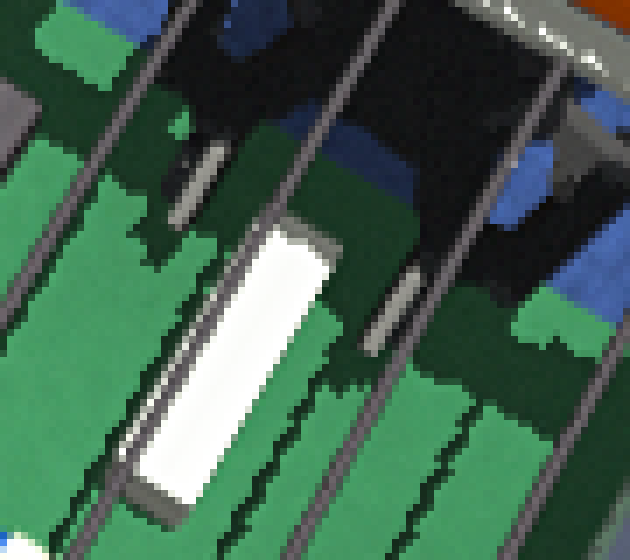

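Run:
```python
from h import *
np.set_printoptions(precision=4,suppress=True)
W=grab_frame('wrist');S=grab_frame('side')
p,R,s=tool()
for ws,ss in [((397,305),(428.1,365.3)),((240,305),(400.7,347.6)),((397,305),(400.7,347.6))]:
    X,e=two(W,ws,S,ss); print(X,"gap",e,"in tool",R.T@(X-p))
```

```text
[0.5506 0.2961 0.0311] gap 0.004850029646110754 in tool [-0.0346  0.0326 -0.0055]
[0.5589 0.2348 0.0317] gap 0.0002871687841481565 in tool [-0.0349 -0.0292 -0.0055]
[0.5508 0.2627 0.0372] gap 0.057960203934896606 in tool [-0.0419 -0.0005 -0.0062]
```

```bash
python3 -m pendant '[[9,0,2,0],[9,0,3,0],[0,0,0,0]]'; python3 st.py
python3 - <<'E'
from h import *
W=grab_frame('wrist');S=grab_frame('side')
cv2.imwrite('pics/w14.png',W['img'][:,:,::-1])
cv2.imwrite('pics/s14z.png',cv2.resize(S['img'][315:395,375:465,::-1],None,fx=7,fy=7,interpolation=0))
E
```

```text
clock: 29.25
position: [0.5911, 0.2683, -0.0092]
tool_rot: [-0.012, 1.035, 0.128]
force: [0.2, 0.6, -0.0]
grip_width: 0.0555
[ 0.591  0.268 -0.009] 0.6491367718708427 q [-0.515  0.741 -0.199  2.124  2.041  0.431 -0.904]
[[ 0.506 -0.138  0.851]
 [ 0.065  0.99   0.122]
 [-0.86  -0.006  0.51 ]]
tilt deg 30.678180116065473
```

View pics/w14.png

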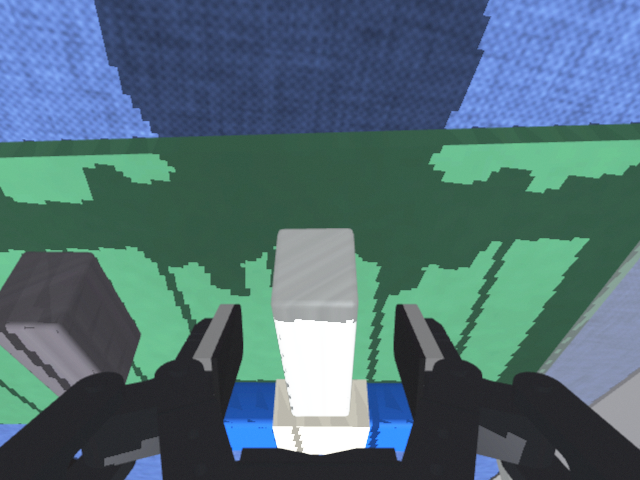

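View pics/s14z.png

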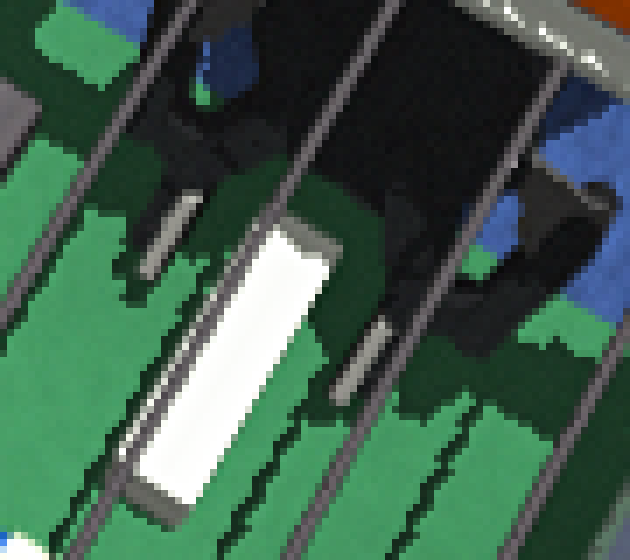

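```bash
python3 -m pendant '[[0,0,0,0],[0,0,0,0],[0,0,0,0],[0,0,0,0]]' -1 60; python3 st.py
python3 - <<'E'
from h import *
W=grab_frame('wrist');cv2.imwrite('pics/w15.png',W['img'][:,:,::-1])
E
```

```text
clock: 29.85
position: [0.5907, 0.2688, -0.0081]
tool_rot: [-0.011, 1.034, 0.13]
force: [-2.7, -0.4, 5.0]
grip_width: 0.0246
[ 0.591  0.269 -0.008] 0.6489574892488029 q [-0.516  0.738 -0.199  2.125  2.041  0.431 -0.904]
[[ 0.507 -0.139  0.851]
 [ 0.066  0.99   0.122]
 [-0.86  -0.006  0.511]]
tilt deg 30.728979687305575
```

View pics/w15.png

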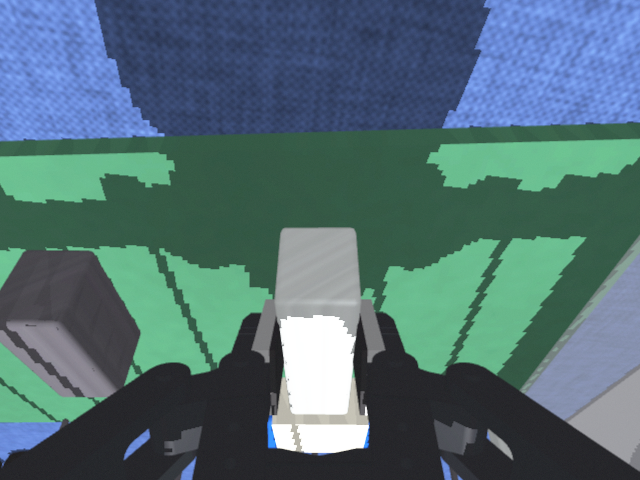

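```bash
python3 -m pendant '[[-7,0,4,0],[-7,0,4,0],[0,0,0,0]]'; python3 st.py
python3 - <<'E'
from h import *
W=grab_frame('wrist');cv2.imwrite('pics/w16.png',W['img'][:,:,::-1])
E
```

```text
clock: 30.28
position: [0.5908, 0.269, 0.0086]
tool_rot: [-0.011, 1.034, 0.13]
force: [0.7, 0.3, -1.7]
grip_width: 0.0248
[0.591 0.269 0.009] 0.6491273094425379 q [-0.541  0.702 -0.168  2.127  1.988  0.398 -0.86 ]
[[ 0.507 -0.139  0.851]
 [ 0.066  0.99   0.122]
 [-0.859 -0.005  0.512]]
tilt deg 30.77603579178078
```

View pics/w16.png

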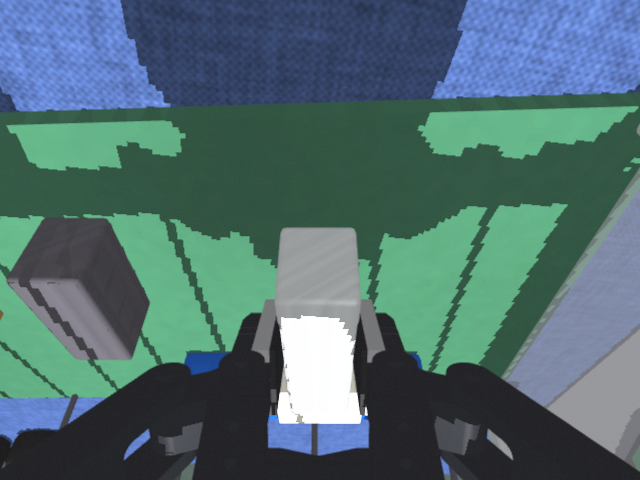

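Block lifted rigidly (−1.7 N ≈ 200 g), same appearance in the gripper. Now backing out.

```bash
python3 -m pendant '[[-27,-1,-14,0],[-27,-1,-14,0],[-27,-1,-14,0],[-27,-1,-14,0],[-27,-1,-14,0],[0,0,0,0]]'; python3 st.py
python3 - <<'E'
from h import *
W=grab_frame('wrist');cv2.imwrite('pics/w17.png',W['img'][:,:,::-1])
W=grab_frame('side');cv2.imwrite('pics/s17.png',W['img'][:,:,::-1])
E
```

```text
clock: 31.08
position: [0.4623, 0.2466, 0.0889]
tool_rot: [-0.01, 1.034, 0.131]
force: [0.3, 0.5, -1.5]
grip_width: 0.0249
[0.462 0.247 0.089] 0.5239434073851562 q [-0.681  0.423 -0.198  2.392  1.782  0.432 -0.842]
[[ 0.507 -0.14   0.851]
 [ 0.067  0.99   0.123]
 [-0.859 -0.005  0.511]]
tilt deg 30.748937526011982
```

View pics/w17.png

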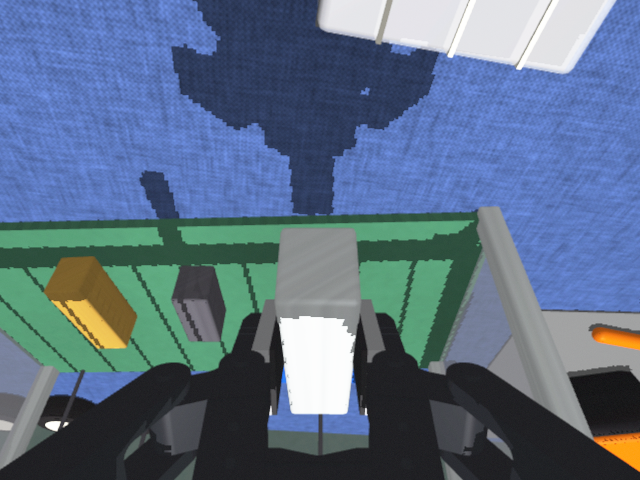

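View pics/s17.png

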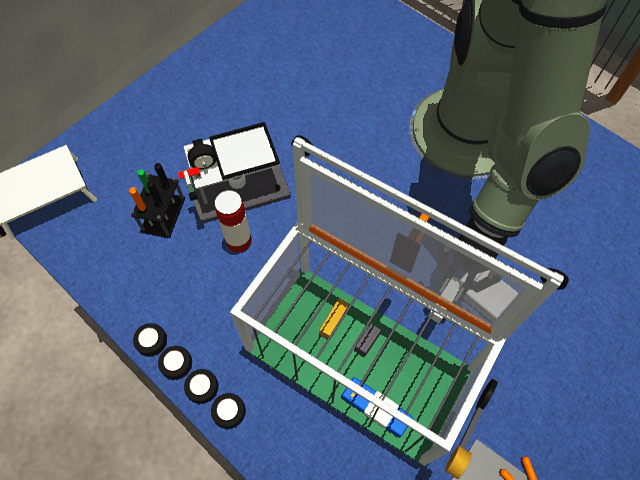

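Run:
```python
from h import *
import pickle
np.set_printoptions(precision=3,suppress=True)
S,T=pickle.load(open("f0.pkl","rb"))
print("can",onz(T,389,199,.18),onz(S,229,201,.18))
p,R,s=tool()
pts=[p,[.40,.225,.36],[.40,-.24,.36]]
for a,b in zip(pts,pts[1:]): print((R.T@(np.array(b)-np.array(a))*1000).round(0))
print(R.T@np.array([0,0,1]),R.T@np.array([1,0,0]),R.T@np.array([0,1,0]))
```

```text
can [ 0.607 -0.194  0.18 ] [ 0.604 -0.196  0.18 ]
[-267.  -14.   82.]
[ -31. -460.  -57.]
[-0.859 -0.006  0.511] [ 0.507 -0.139  0.851] [0.066 0.99  0.122]
```

```bash
python3 -m pendant '[[-44,-2,14,0],[-44,-2,14,0],[-44,-2,14,0],[-44,-2,14,0],[-44,-2,14,0],[-44,-2,14,0],[0,0,0,0]]'; python3 st.py;  python3 -m pendant '[[-3,-46,-6,0],[-3,-46,-6,0],[-3,-46,-6,0],[-3,-46,-6,0],[-3,-46,-6,0],[0,0,0,0]]'; python3 st.py
```

```text
clock: 32.05
position: [0.4108, 0.2289, 0.3384]
tool_rot: [-0.023, 1.025, 0.114]
force: [0.5, -0.4, -3.7]
grip_width: 0.0243
[0.411 0.229 0.338] 0.47026249052395397 q [-0.733 -0.135 -0.188  2.184  0.531  0.77   0.457]
[[ 0.516 -0.133  0.846]
 [ 0.059  0.991  0.12 ]
 [-0.855 -0.012  0.519]]
tilt deg 31.2620862834573
clock: 32.8
position: [0.4056, 0.0545, 0.3317]
tool_rot: [-0.028, 1.049, 0.107]
force: [0.3, 0.1, -1.4]
grip_width: 0.0246
[0.406 0.055 0.332] 0.40922124942007243 q [-0.191 -0.302 -0.163  2.306  0.13   0.631  1.261]
[[ 0.495 -0.131  0.859]
 [ 0.053  0.991  0.12 ]
 [-0.867 -0.014  0.498]]
tilt deg 29.888075841566742
```

Run:
```python
from h import *
p,R,s=tool()
print((R.T@(np.array([.45,-.27,.31])-p)*1000).round(0))
```

```text
[  24. -327.  -12.]
```

```bash
python3 -m pendant '[[4,-46,10,0],[4,-46,5,0],[4,-47,-5,0],[4,-47,-6,0],[4,-47,-6,0],[4,-47,-6,0],[0,-47,-4,0],[0,0,0,0]]'; python3 st.py
python3 - <<'E'
from h import *
W=grab_frame('wrist');cv2.imwrite('pics/w18.png',W['img'][:,:,::-1])
W=grab_frame('side');cv2.imwrite('pics/s18.png',W['img'][:,:,::-1])
E
```

```text
clock: 33.8
position: [0.451, -0.2224, 0.3152]
tool_rot: [-0.025, 1.045, 0.119]
force: [1.1, 0.6, -2.3]
grip_width: 0.0246
[ 0.451 -0.222  0.315] 0.5028568566051859 q [-0.638 -0.147  1.133  2.151 -0.288  0.642  2.43 ]
[[ 0.498 -0.14   0.856]
 [ 0.059  0.99   0.127]
 [-0.865 -0.012  0.502]]
tilt deg 30.11748531149468
```

View pics/w18.png

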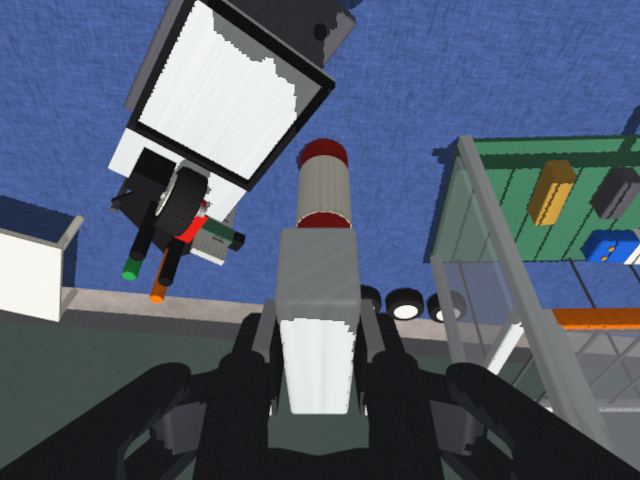

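View pics/s18.png

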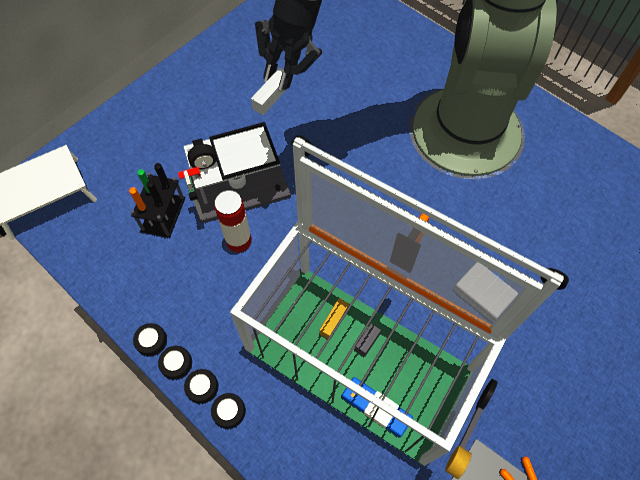

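```bash
cat > pl.py <<'E'
from h import *
np.set_printoptions(precision=4,suppress=True)
W=grab_frame('wrist');p,R,s=tool()
Rg=Rn.from_euler("xyz",[-.011,1.034,.130]).as_matrix();pg=np.array([.5907,.2688,-.0081])
# wrist rays in tool frame -> grasp world frame
def gp(u,v,z):
    o,d=ray(W,u,v); o=Rg@(R.T@(o-p))+pg; d=Rg@(R.T@d); return o+d*(z-o[2])/d[2]
print("front bottom",gp(318,230,.008),"front top",gp(318,302,.04),"L/R",gp(275,302,.04),gp(360,302,.04))
fb=(gp(318,230,.008)+gp(318,302,.04))/2
c=np.array([fb[0],fb[1],.024])+.045*np.array([np.cos(.15),np.sin(.15),0]); print("block centre at grasp",c)
ct=Rg.T@(c-pg); print("in tool",ct,"now",p+R@ct)
up=R@Rg.T@np.array([0,0,1]); fx=R@Rg.T@np.array([np.cos(.15),np.sin(.15),0]); print("block up",up,"x",fx)
tgt=np.array([.4765,-.2925,.125+.016])+.006*np.array([.47,.88,0])
d=tgt-(p+R@ct); print("delta world",d)
h=d.copy();h[2]=0;print("tool horiz",(R.T@h*1000).round(1),"per down mm",R.T@[0,0,-1])
E
python3 pl.py
```

```text
front bottom [0.5397 0.2624 0.008 ] front top [0.5361 0.2621 0.04  ] L/R [0.538  0.2498 0.04  ] [0.5343 0.274  0.04  ]
block centre at grasp [0.5824 0.269  0.024 ]
in tool [-0.0318  0.0011  0.0094] now [ 0.4426 -0.2212  0.3476]
block up [0.0094 0.0079 0.9999] x [ 0.9885  0.151  -0.0104]
delta world [ 0.0367 -0.0661 -0.2066]
tool horiz [ 14.3 -70.6  22.9] per down mm [ 0.8646  0.0121 -0.5024]
```

```bash
cat > ik.py <<'E'
from kin2 import *
from h import tool
P=[-9e-4,-4e-4,-.0109,.3204,0,-.0109,.5302,-4e-4,-.0375,.4208,0,9e-4,.3679]
p,R,s=tool();q=s["qpos"]
for sg in (1,-1):
    f0,T=fk(q,P,(-1,-1,-1,sg)); 
    print(sg,f0-p,(T.as_matrix().T@R).round(3).tolist())
E
python3 ik.py
```

```text
1 [ 0.00104527 -0.0002754   0.00061271] [[-0.0, -0.151, 0.989], [-0.0, -0.989, -0.151], [1.0, -0.0, -0.0]]
-1 [ 0.00104527 -0.0002754   0.00061271] [[-0.0, -1.0, -0.001], [-0.0, 0.001, -1.0], [1.0, -0.0, -0.0]]
```

```bash
cat > ik2.py <<'E'
from ik import *
M=np.array([[0,-1,0],[0,0,-1],[1,0,0.]])
def ik(tp,tR,q0,reg=1e-4):
    def f(x):
        a,T=fk(x,P); E=T.as_matrix()@M
        return np.r_[a-tp,.3*Rn.from_matrix(tR@E.T).as_rotvec(),reg*(x-q0)]
    r=least_squares(f,np.clip(q0,lo+1e-3,hi-1e-3),bounds=(lo,hi)); return r.x,abs(r.fun[:6]).max()
if __name__=="__main__":
    ct=np.array([-.0318,.0011,.0094]);tgt=np.array([.4793,-.287,.141]);rng=np.random.default_rng(0)
    for dz in (.2,.1,.05,0):
        tp=tgt+[0,0,dz]-R@ct
        sols=[]
        x,e=ik(tp,R,q); print(dz,tp.round(3),"from cur",x.round(2),round(e,4))
        for k in range(40):
            x,e=ik(tp,R,rng.uniform(lo,hi))
            if e<5e-4: sols.append(x)
        print(len(sols)); 
        for x in sols[:6]: print("   ",x.round(2))
E
python3 ik2.py
```

```text
1 [ 0.00104527 -0.0002754   0.00061271] [[-0.0, -0.151, 0.989], [-0.0, -0.989, -0.151], [1.0, -0.0, -0.0]]
-1 [ 0.00104527 -0.0002754   0.00061271] [[-0.0, -1.0, -0.001], [-0.0, 0.001, -1.0], [1.0, -0.0, -0.0]]
0.2 [ 0.487 -0.287  0.309] from cur [-0.99 -0.3   1.42  2.09  0.07  0.61  2.15] 0.0134
12
    [ 1.8   0.48 -1.5   1.94  0.33  0.71  1.94]
    [ 1.8   0.48 -1.5   1.94  0.33  0.71  1.94]
    [ 1.38  0.2  -0.82  1.95 -0.31  0.66  2.52]
    [ 1.8   0.48 -1.5   1.94  0.33  0.71  1.94]
    [ 1.8   0.48 -1.5   1.94  0.33  0.71  1.94]
    [ 1.38  0.2  -0.82  1.95 -0.31  0.66  2.52]
0.1 [ 0.487 -0.287  0.209] from cur [ 1.3   0.35 -0.78  2.08 -0.24  0.41  2.52] 0.0
21
    [ 1.71  0.72 -1.5   2.07  0.83  0.63  1.54]
    [ 1.71  0.72 -1.5   2.07  0.83  0.63  1.54]
    [ 1.71  0.72 -1.5   2.07  0.83  0.63  1.54]
    [ 1.3   0.35 -0.78  2.08 -0.24  0.41  2.52]
    [ 1.48  0.42 -1.03  2.08  0.08  0.41  2.22]
    [ 1.71  0.72 -1.5   2.07  0.83  0.63  1.54]
0.05 [ 0.487 -0.287  0.159] from cur [ 1.25  0.43 -0.74  2.13 -0.21  0.28  2.52] 0.0
18
    [ 1.67  0.86 -1.5   2.12  1.09  0.66  1.34]
    [ 1.4   0.5  -0.95  2.13  0.22  0.3   2.12]
    [ 1.47  0.55 -1.06  2.12  0.43  0.33  1.92]
    [ 1.67  0.86 -1.5   2.12  1.09  0.66  1.34]
    [ 1.67  0.86 -1.5   2.12  1.09  0.66  1.34]
    [ 1.67  0.86 -1.5   2.12  1.09  0.66  1.34]
0 [ 0.487 -0.287  0.109] from cur [ 1.21  0.53 -0.7   2.17 -0.17  0.16  2.52] 0.0004
18
    [ 1.25  0.55 -0.76  2.17  0.08  0.16  2.28]
    [ 1.65  1.01 -1.5   2.15  1.33  0.72  1.19]
    [ 1.21  0.53 -0.7   2.17 -0.17  0.16  2.52]
    [ 1.38  0.62 -0.95  2.16  0.67  0.22  1.72]
    [ 1.65  1.01 -1.5   2.15  1.33  0.72  1.19]
    [ 1.45  0.66 -1.05  2.16  0.88  0.28  1.53]
```

```bash
python3 -m pendant '[[0,-12,4,0],[0,-12,4,0],[0,0,0,0]]'; python3 st.py
```

```text
clock: 34.33
position: [0.4607, -0.2454, 0.3202]
tool_rot: [-0.024, 1.043, 0.119]
force: [0.4, 1.8, -1.4]
grip_width: 0.0248
[ 0.461 -0.245  0.32 ] 0.5220339972729272 q [-0.846 -0.14   1.39   2.103 -0.307  0.67   2.488]
[[ 0.5   -0.139  0.855]
 [ 0.06   0.99   0.126]
 [-0.864 -0.012  0.504]]
tilt deg 30.249727102107983
```

```bash
python3 -m pendant '[[3,48,6,0],[3,48,6,0],[3,48,6,0],[3,48,6,0],[3,48,6,0],[0,0,0,0]]'; python3 st.py
```

```text
clock: 35.08
position: [0.4613, -0.0495, 0.3203]
tool_rot: [-0.018, 1.043, 0.127]
force: [-0.7, -1.0, -2.4]
grip_width: 0.0245
[ 0.461 -0.049  0.32 ] 0.46389963321709865 q [-0.389 -0.208  0.366  2.258  0.029  0.554  1.685]
[[ 0.499 -0.142  0.855]
 [ 0.064  0.99   0.127]
 [-0.864 -0.009  0.503]]
tilt deg 30.226234107886796
```

```bash
python3 -m pendant '[[32,8,-19,0],[32,8,-19,0],[32,8,-19,0],[32,8,-19,0],[0,0,0,0]]'; python3 st.py
```

```text
clock: 35.7
position: [0.4593, -0.0351, 0.2272]
tool_rot: [-0.047, 1.043, 0.1]
force: [-0.1, -1.2, -2.0]
grip_width: 0.0246
[ 0.459 -0.035  0.227] 0.46065826458948195 q [-0.112 -0.033  0.089  2.415 -0.155  0.236  1.836]
[[ 0.501 -0.14   0.854]
 [ 0.05   0.99   0.132]
 [-0.864 -0.024  0.503]]
tilt deg 30.217582139317496
```

```bash
cat > path.py <<'E'
from ik2 import *
def run(pts,qq,n=12,eps=None):
    for b in pts:
        a=fk(qq,P)[0]
        for k in range(1,n+1):
            qq,e=ik(a+(np.array(b)-a)*k/n,R,qq,reg=1e-3)
        print(b,qq.round(2),round(e,4))
for mid in ([.50,-.16,.23],[.52,-.16,.25],[.50,-.16,.21],[.54,-.2,.28]):
    print(mid); run([mid,[.487,-.287,.21],[.487,-.287,.109]],q)
E
python3 path.py | tail -16
```

```text
[0.5, -0.16, 0.23]
[0.5, -0.16, 0.23] [ 0.65  0.13 -0.33  2.23 -0.53  0.35  2.52] 0.0
[0.487, -0.287, 0.21] [ 1.29  0.34 -0.78  2.09 -0.24  0.4   2.52] 0.0
[0.487, -0.287, 0.109] [ 1.19  0.52 -0.69  2.17 -0.17  0.16  2.52] 0.0019
[0.52, -0.16, 0.25]
[0.52, -0.16, 0.25] [ 0.31  0.12  0.02  2.18 -0.56  0.41  2.52] 0.0
[0.487, -0.287, 0.21] [ 1.29  0.34 -0.78  2.09 -0.24  0.4   2.52] 0.0
[0.487, -0.287, 0.109] [ 1.19  0.52 -0.69  2.17 -0.17  0.16  2.52] 0.0019
[0.5, -0.16, 0.21]
[0.5, -0.16, 0.21] [ 0.74  0.17 -0.44  2.25 -0.52  0.28  2.52] 0.0
[0.487, -0.287, 0.21] [ 1.29  0.34 -0.78  2.09 -0.24  0.4   2.52] 0.0
[0.487, -0.287, 0.109] [ 1.19  0.52 -0.69  2.17 -0.17  0.16  2.52] 0.0019
[0.54, -0.2, 0.28]
[0.54, -0.2, 0.28] [ 0.4   0.14  0.01  2.06 -0.51  0.53  2.52] 0.0
[0.487, -0.287, 0.21] [ 1.29  0.34 -0.78  2.09 -0.24  0.4   2.52] 0.0
[0.487, -0.287, 0.109] [ 1.19  0.52 -0.69  2.17 -0.17  0.16  2.52] 0.0019
```

Run:
```python
from h import *
p,R,s=tool()
print((R.T@(np.array([.50,-.16,.225])-p)*1000).round(0))
```

```text
[  16. -129.   17.]
```

```bash
python3 -m pendant '[[3,-26,4,0],[3,-26,4,0],[3,-26,4,0],[3,-26,3,0],[3,-25,2,0],[0,0,0,0]]'; python3 st.py; python3 pl.py|tail -4
```

```text
clock: 36.45
position: [0.4914, -0.1311, 0.227]
tool_rot: [-0.059, 1.046, 0.089]
force: [-0.0, -0.6, -1.3]
grip_width: 0.0245
[ 0.491 -0.131  0.227] 0.508632907433436 q [ 0.294  0.086 -0.023  2.29  -0.589  0.321  2.512]
[[ 0.499 -0.14   0.855]
 [ 0.045  0.99   0.136]
 [-0.865 -0.029  0.5  ]]
tilt deg 30.08627403724907
in tool [-0.0319  0.      0.0092] now [ 0.4834 -0.1304  0.2591]
block up [0.0091 0.0252 0.9996] x [ 0.9885  0.1509 -0.0128]
delta world [-0.004  -0.1568 -0.1181]
tool horiz [  -9.1 -154.6  -24.9] per down mm [ 0.8653  0.0293 -0.5003]
```

```bash
python3 -m pendant '[[-1,-16,-2,0],[-1,-16,-2,0],[-1,-16,-2,0],[-1,-16,-2,0],[0,0,0,0]]'; python3 st.py; python3 pl.py|tail -4
```

```text
clock: 37.12
position: [0.4918, -0.1862, 0.2273]
tool_rot: [-0.06, 1.048, 0.091]
force: [-0.1, -0.5, -1.3]
grip_width: 0.0245
[ 0.492 -0.186  0.227] 0.5258431659004653 q [ 0.907  0.162 -0.537  2.21  -0.453  0.357  2.509]
[[ 0.497 -0.142  0.856]
 [ 0.045  0.989  0.138]
 [-0.866 -0.03   0.499]]
tilt deg 29.962849961692246
in tool [-0.0319  0.      0.0091] now [ 0.4837 -0.1854  0.2595]
block up [0.0111 0.0261 0.9996] x [ 0.988   0.1535 -0.015 ]
delta world [-0.0044 -0.1018 -0.1185]
tool horiz [  -6.9 -100.   -17.9] per down mm [ 0.8664  0.0298 -0.4984]
```

```bash
python3 -m pendant '[[-1,-17,-3,0],[-1,-17,-3,0],[-1,-17,-3,0],[-1,-17,-3,0],[-1,-17,-3,0],[-1,-17,-3,0],[0,0,0,0]]'; python3 st.py; python3 pl.py|tail -4
```

```text
clock: 38.05
position: [0.4886, -0.2885, 0.2262]
tool_rot: [-0.059, 1.048, 0.094]
force: [-0.3, 0.2, -2.5]
grip_width: 0.0247
[ 0.489 -0.289  0.226] 0.5674433703086234 q [ 1.298  0.314 -0.782  2.067 -0.236  0.444  2.504]
[[ 0.497 -0.145  0.856]
 [ 0.047  0.989  0.14 ]
 [-0.867 -0.03   0.498]]
tilt deg 29.930425992562178
in tool [-0.032   0.0001  0.009 ] now [ 0.4804 -0.2879  0.2585]
block up [0.0115 0.0257 0.9996] x [ 0.9877  0.1553 -0.0153]
delta world [-0.0011  0.0007 -0.1175]
tool horiz [-0.5  0.8 -0.8] per down mm [ 0.8666  0.0294 -0.4981]
```

```bash
python3 -m pendant '[[14,0,-8,0],[14,0,-8,0],[14,0,-8,0],[14,0,-8,0],[14,1,-8,0],[0,0,0,0]]'; python3 st.py; python3 pl.py|tail -4
python3 - <<'E'
from h import *
W=grab_frame('wrist');cv2.imwrite('pics/w20.png',W['img'][:,:,::-1])
W=grab_frame('side');cv2.imwrite('pics/s20.png',cv2.resize(W['img'][60:260,110:330,::-1],None,fx=3,fy=3,interpolation=2))
E
```

```text
clock: 38.85
position: [0.4888, -0.2886, 0.1453]
tool_rot: [-0.057, 1.049, 0.097]
force: [0.6, 0.5, -1.8]
grip_width: 0.0248
[ 0.489 -0.289  0.145] 0.5676126769135152 q [ 1.218  0.453 -0.716  2.146 -0.172  0.239  2.498]
[[ 0.496 -0.146  0.856]
 [ 0.048  0.989  0.141]
 [-0.867 -0.029  0.498]]
tilt deg 29.89434076546427
in tool [-0.0325  0.0014  0.0082] now [ 0.4798 -0.2882  0.1783]
block up [0.0113 0.0258 0.9996] x [ 0.9877  0.1557 -0.0151]
delta world [-0.0004  0.0009 -0.0373]
tool horiz [-0.2  1.  -0.3] per down mm [ 0.8665  0.0295 -0.4983]
```

View pics/w20.png

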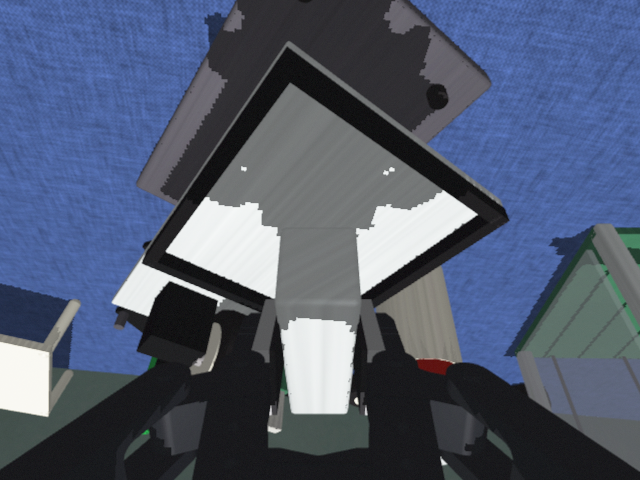

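View pics/s20.png

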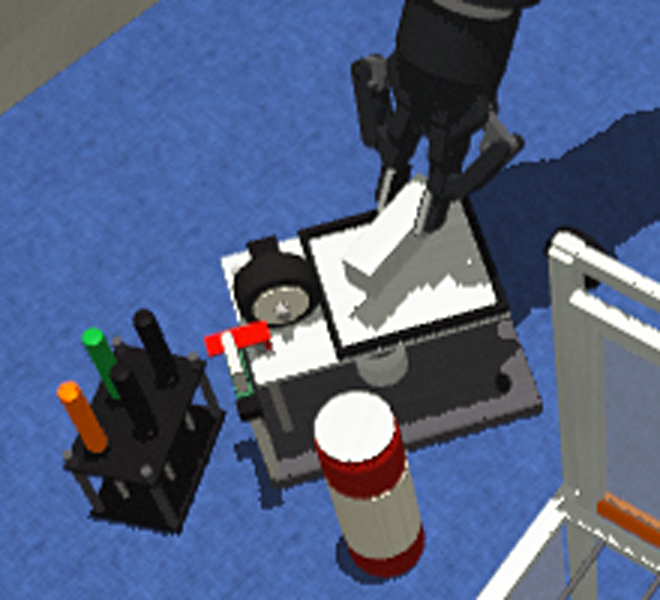

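```bash
python3 -m pendant '[[9,0,-5,0],[9,0,-5,0],[9,0,-5,0],[0,0,0,0]]'; python3 st.py; python3 -m pendant '[[5,0,-3,0],[5,0,-3,0],[0,0,0,0]]'; python3 st.py; python3 pl.py|tail -4
```

```text
clock: 39.5
position: [0.4892, -0.291, 0.1143]
tool_rot: [-0.057, 1.048, 0.095]
force: [0.1, -0.3, -1.6]
grip_width: 0.0247
[ 0.489 -0.291  0.114] 0.5691649927214947 q [ 1.19   0.513 -0.686  2.165 -0.147  0.163  2.499]
[[ 0.497 -0.144  0.856]
 [ 0.047  0.989  0.139]
 [-0.866 -0.028  0.498]]
tilt deg 29.952625712746933
clock: 39.88
position: [0.4896, -0.2942, 0.1073]
tool_rot: [-0.05, 1.052, 0.104]
force: [-0.4, -0.7, -2.1]
grip_width: 0.0248
[ 0.49  -0.294  0.107] 0.5711865041044881 q [ 1.182  0.529 -0.671  2.158 -0.157  0.162  2.52 ]
[[ 0.493 -0.147  0.857]
 [ 0.051  0.989  0.14 ]
 [-0.868 -0.025  0.495]]
tilt deg 29.72373695464325
in tool [-0.032   0.0008  0.0091] now [ 0.4815 -0.2938  0.1397]
block up [0.0153 0.0221 0.9996] x [ 0.9875  0.1567 -0.0186]
delta world [-0.0022  0.0065  0.0013]
tool horiz [-0.7  6.8 -1. ] per down mm [ 0.8683  0.0252 -0.4953]
```

```bash
python3 -m pendant '[[5,1,-3,0],[5,1,-3,0],[0,0,0,0]]'; python3 st.py; python3 pl.py|tail -4;  python3 - <<'E'
from h import *
W=grab_frame('wrist');cv2.imwrite('pics/w21.png',W['img'][:,:,::-1])
W=grab_frame('side');cv2.imwrite('pics/s21.png',cv2.resize(W['img'][60:260,110:330,::-1],None,fx=3,fy=3,interpolation=2))
E
```

```text
clock: 40.3
position: [0.4894, -0.2951, 0.1001]
tool_rot: [-0.038, 1.058, 0.118]
force: [0.1, 0.4, 0.1]
grip_width: 0.0249
[ 0.489 -0.295  0.1  ] 0.5715149142640363 q [ 1.176  0.545 -0.663  2.153 -0.149  0.162  2.52 ]
[[ 0.487 -0.15   0.86 ]
 [ 0.058  0.989  0.14 ]
 [-0.871 -0.018  0.491]]
tilt deg 29.39737423247322
in tool [-0.0319  0.0008  0.0091] now [ 0.4816 -0.2949  0.1324]
block up [0.0217 0.0164 0.9996] x [ 0.9868  0.1599 -0.0241]
delta world [-0.0022  0.0076  0.0086]
tool horiz [-0.6  7.9 -0.9] per down mm [ 0.8712  0.0185 -0.4906]
```

View pics/w21.png

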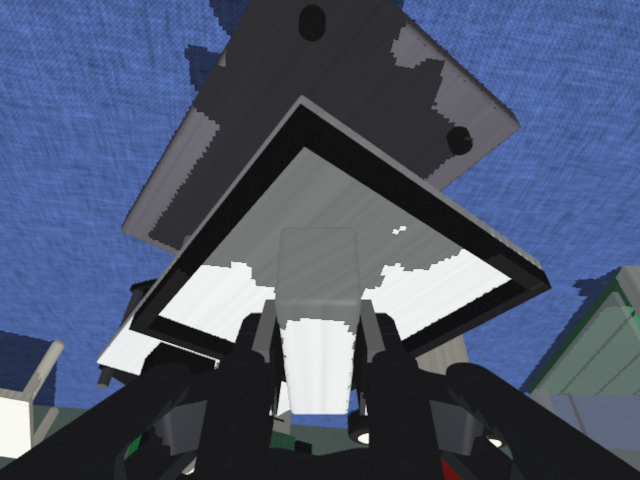

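View pics/s21.png

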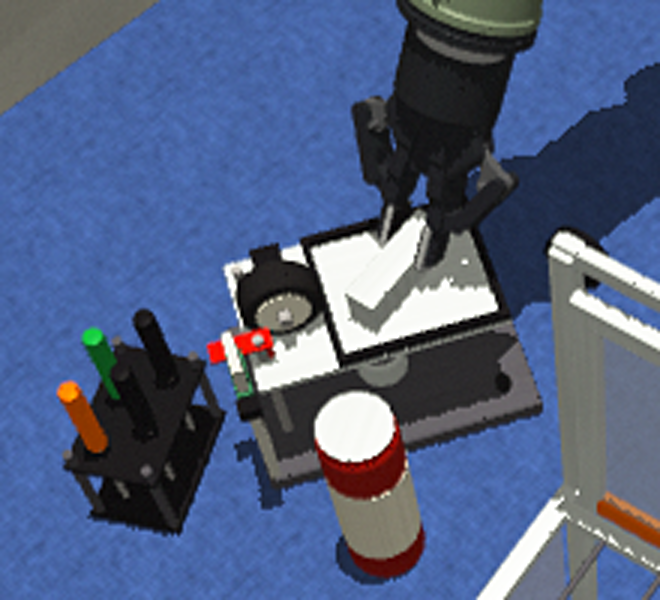

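```bash
python3 -m pendant '[[4,2,-2,0],[0,0,0,0],[0,0,0,0]]'; python3 st.py; python3 pl.py|tail -4
```

```text
clock: 40.83
position: [0.4895, -0.2944, 0.0978]
tool_rot: [-0.033, 1.06, 0.123]
force: [0.1, -0.8, -0.5]
grip_width: 0.0247
[ 0.49  -0.294  0.098] 0.5712416453173917 q [ 1.172  0.549 -0.659  2.152 -0.148  0.162  2.519]
[[ 0.485 -0.151  0.861]
 [ 0.06   0.988  0.14 ]
 [-0.872 -0.016  0.489]]
tilt deg 29.26247974889965
in tool [-0.0319  0.0008  0.0092] now [ 0.4819 -0.2942  0.1301]
block up [0.0244 0.0142 0.9996] x [ 0.9865  0.1614 -0.0264]
delta world [-0.0026  0.007   0.0109]
tool horiz [-0.8  7.3 -1.2] per down mm [ 0.8724  0.016  -0.4886]
```

```bash
python3 -m pendant '[[0,0,0,0],[0,0,0,0],[0,0,0,0]]' -0.3;  python3 -m pendant '[[0,0,0,0],[0,0,0,0],[0,0,0,0]]' 0.05; python3 st.py;  python3 - <<'E'
from h import *
W=grab_frame('wrist');cv2.imwrite('pics/w22.png',W['img'][:,:,::-1])
W=grab_frame('side');cv2.imwrite('pics/s22.png',cv2.resize(W['img'][60:260,110:330,::-1],None,fx=3,fy=3,interpolation=2))
E
```

```text
clock: 41.25
position: [0.4895, -0.2943, 0.0978]
tool_rot: [-0.032, 1.06, 0.124]
force: [-0.0, -0.4, 0.2]
grip_width: 0.0299
clock: 41.62
position: [0.4895, -0.2944, 0.0978]
tool_rot: [-0.032, 1.06, 0.124]
force: [-0.1, 0.4, 0.6]
grip_width: 0.0452
[ 0.489 -0.294  0.098] 0.5711722359324266 q [ 1.172  0.549 -0.659  2.152 -0.148  0.162  2.52 ]
[[ 0.485 -0.152  0.861]
 [ 0.06   0.988  0.14 ]
 [-0.872 -0.016  0.488]]
tilt deg 29.258192805293007
```

View pics/w22.png

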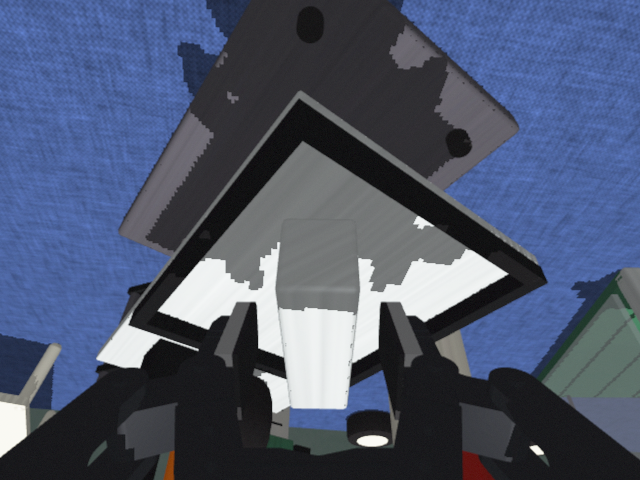

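View pics/s22.png

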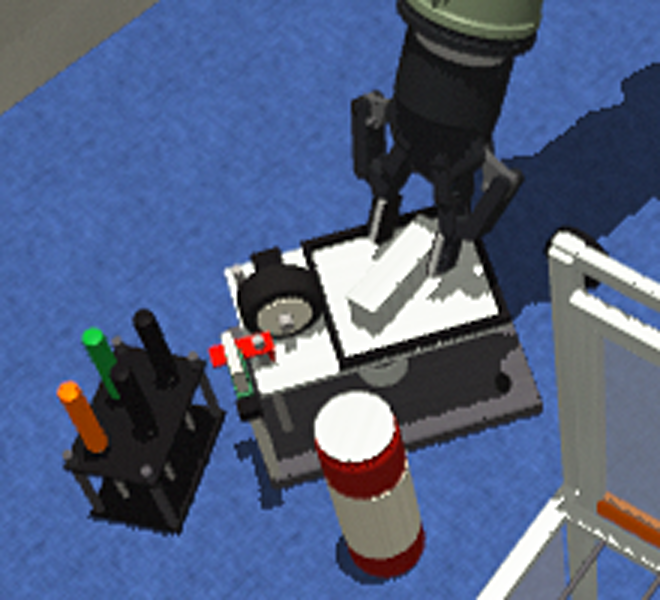

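```bash
python3 -m pendant '[[-20,0,0,0],[-25,0,0,0],[-35,0,0,0],[-35,0,0,0],[-35,0,0,0],[0,0,0,0]]'; python3 st.py;  python3 - <<'E'
from h import *
import pickle
W=grab_frame('wrist');cv2.imwrite('pics/w23.png',W['img'][:,:,::-1])
S=grab_frame('side');cv2.imwrite('pics/s23.png',cv2.resize(S['img'][120:220,160:310,::-1],None,fx=5,fy=5,interpolation=2))
cv2.imwrite('pics/s23f.png',S['img'][:,:,::-1])
pickle.dump(S,open("S23.pkl","wb"))
E
```

```text
clock: 42.48
position: [0.4155, -0.3057, 0.23]
tool_rot: [-0.037, 1.06, 0.115]
force: [0.6, 0.7, -0.8]
grip_width: 0.0446
[ 0.415 -0.306  0.23 ] 0.5158157860599161 q [ 1.721  0.336 -1.106  2.115 -0.129  0.509  2.519]
[[ 0.486 -0.147  0.862]
 [ 0.056  0.989  0.137]
 [-0.872 -0.018  0.489]]
tilt deg 29.280031710707632
```

View pics/w23.png

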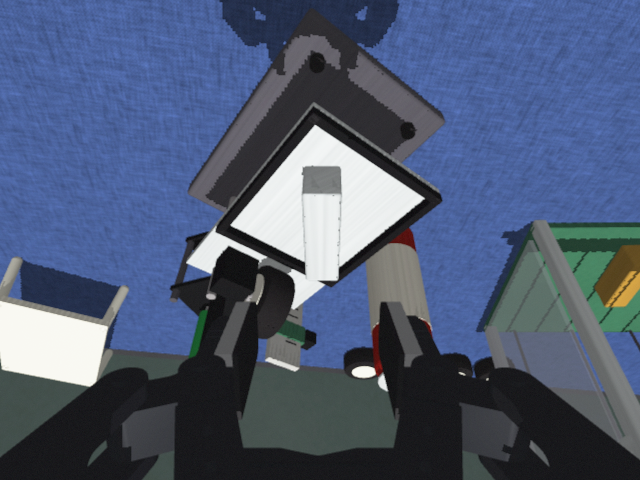

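View pics/s23.png

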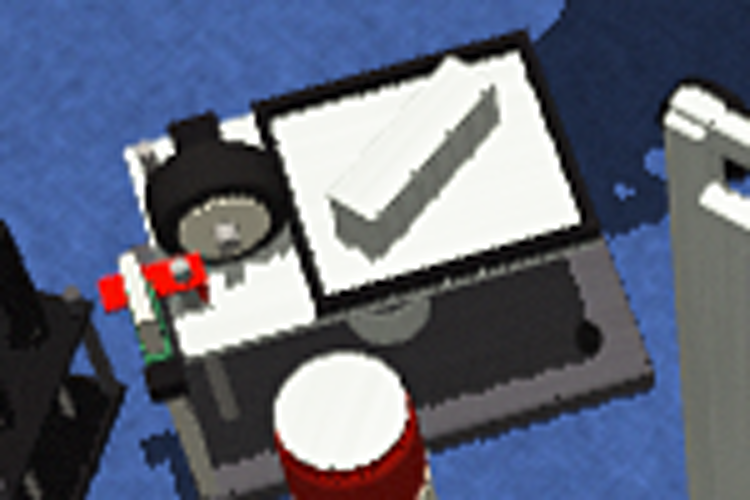

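View pics/s23f.png

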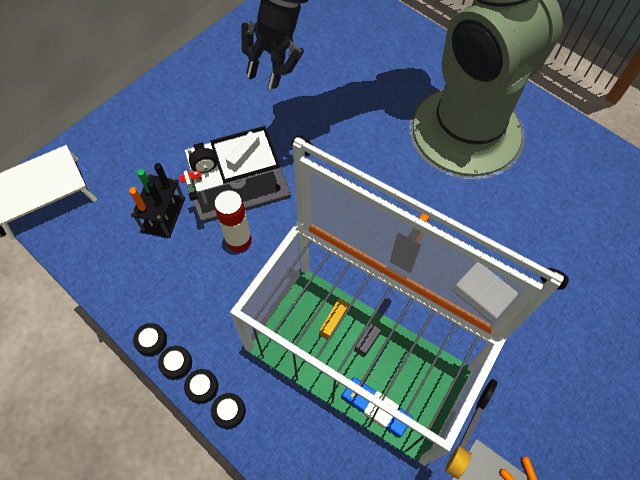

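Run:
```python
from h import *
T=grab_frame("top");cv2.imwrite('pics/t24.png',T['img'][100:360,60:520,::-1])
S=grab_frame("side");import pickle
S0=pickle.load(open("f0.pkl","rb"))[0]
for nm,F in (("before",S0),("after",S)): print(nm,blobs(F["img"],(0,200,150),(3,255,255))[1][:4])
for z in (.145,.131): print(z,proj(S,np.array([.5835,-.317,z])))
```

```text
before [(np.int32(76), array([193.2, 171. ]), array([187, 167,  13,   9], dtype=int32)), (np.int32(28), array([181. , 174.3]), array([179, 171,   5,   7], dtype=int32))]
after [(np.int32(48), array([194.6, 174.8]), array([189, 171,  12,   8], dtype=int32)), (np.int32(24), array([182.1, 178. ]), array([180, 175,   5,   7], dtype=int32))]
0.145 [199.23866821 170.08744422]
0.131 [200.43295899 173.68964359]
```

View pics/t24.png

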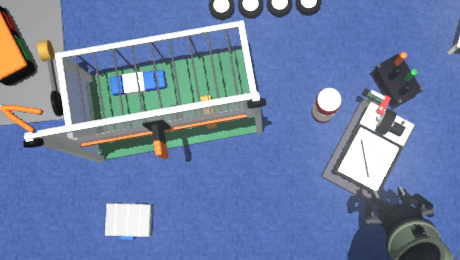

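Pointer sank 3.75 px, about 14.5 mm, which fits 200 g; the flag was measured at about 12 mm. The sash is up and the bystanders are in place, so I'm handing in.

```bash
python3 -c "
from workcell import job_done
print(job_done())"
```

```text
the job is handed in; nothing more can be done
None
```

The job is handed in at about 42.7 s on the robot clock. The silver aluminium block lies flat in the tray, and the sash stays up by itself.

**What I did**
- **Tilt:** the moves can only turn the tool about its own axis. I got about 30° of forward tilt by pushing against the wrist joint's range limit in free air, because a vertical tool could not reach in under the sash.
- **Sash:** I lifted it to about 0.228 m by the orange bar and let go; it held.
- **Which block:** the flag measured about 12 mm from the side picture, so I took the aluminium block (14 mm of sink).
- **Placing:** I lowered the block until the platform carried its weight, then opened the fingers slowly and backed away.

**Last checks**
- **Pointer:** it sank about 14.5 mm by pixel shift, within 9 mm of the flag's middle by my measurement. I did not see pointer and flag level in one clear view.
- **Scene:** the last pictures show the brass and dark blocks and the battery pack in the cage. The can, case and rack stand where they were, and the robot touches nothing.

**What disagreed**
- **Fingertips:** they were about 35 mm short of the stated tool point. My first grasp closed on air just above the block without moving it, and I went deeper to mend it. The sash bar was probably gripped near its top for the same reason.
- **Joint ranges:** some joints rode their limits. Readings passed the rounded limits by up to 0.003 rad (joint 2 at -0.303, joint 6 at 1.933), and I cannot tell whether that counts as leaving the range.

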